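# Unload the drying rack into the slotted tote

## Task

Lift the white cover board off the blue tote and lay it flat on the cardboard sheet, then take every casting off its barbed hook (raise it, tilt it, back it over the barb) and stand each one upright, fully down, in a slot of the tote, one to a slot. Leave the cover on the sheet and do not disturb the jars, tins, mug and hand tools lying about.

Things in the scene. Friction and masses are not known exactly. Their poses are not given: they have to be found in the camera images.
- cover_grip (a point): Centre of the wooden grip block (22 mm along x, 100 mm along y, 30 mm high) in the middle of the white cover board, which is 130 mm (x) by 290 mm (y), 12 mm thick, about 0.45 kg and loose. This point is 27 mm above the board's underside. z is up. At the start the board lies flat over the tote, across its slots.
- sheet_c (a point): Centre of the upper face of a flat, fixed sheet of brown cardboard (320 mm along x, 170 mm along y, 3 mm thick) on the table at the robot's right: the place for the cover board. The board fits with its length (its y) along the sheet's x, and is then clear of the tote.
- tote: Blue plastic block tote, fixed to the table, 110 mm (x) by 276 mm (y) by 60 mm high, with four upright slots in a row along its y. Origin: centre of its underside.
- rack: Steel rack, fixed. Origin on the table, below the front face of a level rail (24 mm high, 360 mm along y, 12 mm thick, centre 150 mm up; nothing stands above it). Five like hooks, some empty, stick out of the rail along the rack's +x, away from the robot, at y = -132, -66, 0, 66 and 132 mm. A base plate 8 mm thick reaches from x = -80 to +60 mm.
- hook_root (a point): Where the middle hook leaves the rail, on the centre line of its bar; axes as the rack's. Each hook is a flat bar 14 mm wide (y) and 6 mm thick. Centre line in the rack's x and height z: level at z = 150 mm from x = 0 to 62 mm, then slanting up to the tip at x = 79, z = 184 mm, and from there a barb back to x = 69, z = 181 mm.
- hook_tip (a point): Tip of the middle hook (centre line). A hung casting pulled straight out catches on the barb, its window being too low. It comes off if raised about 15 mm, carried out to the slant with the hook in the middle of the window, tilted about 40 degrees there (foot swung outwards, top back towards the rail), raised along the slant, and brought upright as the tip passes through the window.
- slot0 (a point): Centre of the mouth of slot 0, level with the tote's top (60 mm up). The slot is 18 mm (x) by 56 mm (y) and 52 mm deep; axes as the tote's.
- slot1 (a point): Centre of the mouth of slot 1, level with the tote's top (60 mm up). The slot is 18 mm (x) by 56 mm (y) and 52 mm deep; axes as the tote's.
- slot2 (a point): Centre of the mouth of slot 2, level with the tote's top (60 mm up). The slot is 18 mm (x) by 56 mm (y) and 52 mm deep; axes as the tote's.
- slot3 (a point): Centre of the mouth of slot 3, level with the tote's top (60 mm up). The slot is 18 mm (x) by 56 mm (y) and 52 mm deep; axes as the tote's.
- cast0_c (a point): Centre of a loose casting, if present: a metal plate 10 mm thick (x), 44 mm wide (y), 132 mm tall (z, up), 0.2 kg, with a window 26 mm wide and 34 mm high right in the middle (this point). Above the window a tab 49 mm high and 30 mm wide (44 in its lowest 10 mm; hold it high up), below it a heavier foot 49 mm high. It hangs upright, across a hook that goes through the window; the window's upper edge rests on the hook's level bar.
- cast1_c (a point): Centre of another casting like cast0, if present; it too hangs on a hook at the start. A knocked casting may hang a little askew or farther out.
- cast2_c (a point): Centre of another casting like cast0, if present; it too hangs on a hook at the start. A knocked casting may hang a little askew or farther out.
- cast3_c (a point): Centre of another casting like cast0, if present; it too hangs on a hook at the start. A knocked casting may hang a little askew or farther out.
- cast4_c (a point): Centre of another casting like cast0, if present; it too hangs on a hook at the start. A knocked casting may hang a little askew or farther out.
- jar: White screw-top jar, 90 mm across, 125 mm high; bystander. Origin: the underside.
- tin_a: Small yellow tin, 68 mm across, 75 mm high; bystander. Origin: the underside.
- tin_b: Yellow tin, 76 mm across, 90 mm high; bystander. Origin: the underside.
- mug: White mug, 90 mm high; bystander. Origin: the underside.
- hammer: Hammer lying on the table; bystander. Origin: the underside.
- wrench: Wrench lying on the table; bystander. Origin: the underside.
- brush: Brush lying on the table; bystander. Origin: the underside.
There are look-alikes about, which are no part of the job. What is shaped like the part that bears cast4_c but purple is not meant.

How it is judged:
By the outcome, as a careful person would: the job done as asked, in the order asked, and still so for the second after the job is handed in, with the robot touching nothing.
Of cast0, cast1, cast2, cast3, cast4 only 3 to 4 are there at a start; the rules pass over those that are not, and their reading is None.
At some moment in a run one of cover, cast0, cast1, cast2, cast3, cast4 may be knocked a few centimetres aside while the robot is not near it.
It also fails if it takes over 208 s, if anything falls off the work surface, if the arm or the gripper's body presses on something with over 40 N, if the wrist force passes 120 N, or if a joint passes its speed limit or range.

## Robot

A 6-joint arm with a two-finger parallel gripper is mounted at the origin on the work surface. World frame = base frame: x ahead of the robot, y to its left, z up, the work surface at z = 0. Lengths are in m, angles in rad, forces in N, time in s.
With the tool pointing down it reaches from about 0.25 to 0.775 m from the base axis. Payload 4 kg.
Tool frame: the origin (TCP) lies on the centre line of the jaws, within the pads' length; the fingertips stand 17 mm ahead of it and the grasp point (between the pads) lies 2 mm behind it; z points along the fingers, y is the line along which they close (so a half turn about z gives the same grasp; the last joint's range is limited). The gripper opens to 94 mm and grips with 3 to 60 N. Pads are 16 mm wide; open, the fingers measure 119 mm over their backs; the gripper's body (75 mm by 177 mm) begins 78 mm behind the grasp point.
Start: joints at [-1.347, 0.087, 1.371, -0, 1.684, -0.103], TCP at [0.177, -0.521, 0.223] pointing down, gripper open.
Joint ranges: [-3.1, 3.1], [-0.76, 2.03], [0.27, 2.55], [-1.08, 4.22], [0.17, 2.65], [-2.57, 2.57]. Speed limits (rad/s): [2.79, 2.79, 3.14, 3.14, 3.14, 3.14].

## Interface

Orientations are given as [roll, pitch, yaw] about the fixed x, y, z axes, in that order (R = Rz(yaw) Ry(pitch) Rx(roll)).
In Python, from bench import robot gives the robot as it stands.
- The arm moves only by the tool servo_tool, never from a script. Its argument "plan" is a list of rows, each a list of 7 numbers: the shift along the tool's x, y, z normalised to -1 to 1, where 1 is 0.1 m, then the turn, a rotation vector about the tool's x, y, z normalised to -1 to 1, where 1 is pi/2 rad, then the finger opening in mm, from 0 to 94. In form: [[x, y, z, ax, ay, az, gripper], ...]. A call has 1 to 12 rows; each row is the pose to reach, as a shift and turn from the pose commanded when the call began, along the tool's axes at that moment; what a row does not reach only later rows make up. A row lasts 1/12 s, in which the tool goes at most 41.7 mm and 7.16 degrees, less where a joint would pass 70% of its speed; a pose out of reach is approached as far as the arm can. A call with a number of a shift or a turn outside -1 to 1 is refused whole. A call with a gripper value outside its range is refused whole. The fingers move at their own pace and stop on an object; the grip force is fixed at half the most. Time passes only in rows, so rows that repeat a pose let the fingers close. It gives the time, the measured TCP pose, the force, the opening and the grip force at its end, in the units of the state.
- robot.get_obs(): the state, without advancing time (a new reading comes with each control period).
- robot.snapshot(name): name is "side" or "top" or "wrist"; returns the picture (480x640x3 uint8, red, green, blue); there is no depth.
- robot.camera_params(name): a dict with "camera_matrix" (3x3 intrinsics, pixels), "rvec" (rotation vector, rad) and "tvec" (3), from world to camera coordinates, as OpenCV has them; the wrist camera has in their place "tool_from_camera" (4x4, takes a point from camera to tool coordinates, whose origin is the TCP and whose axes are the flange's). Camera axes: x right, y down, z forward; pixel columns grow to the right and rows downward; lengths in m; the calibration is good to about 2 mm. A picture is of the moment at which its call begins: read the wrist's pose just before it. camera_params takes no time and is no camera call.
- robot.close_job(): hands the job in; it is judged then, once.
Trained networks look in the newest picture that a camera, given by its name, has taken for a name from the list of things; names that differ only in an ending like _2 or _b are one class to them, and where a whole thing is asked for, a point or a joint stands for the part that bears it (a point fixed in the world has none). Each returns a list of dicts, best first, with "conf" (0 to 1); they miss things now and then, are a little off and sometimes report something else, mostly with a low value. They report only what shows in the picture. A call takes as long as a camera call. They do not tell look-alikes from the thing itself.
- robot.find_in(thing, camera): "extent" ([centre column, centre row, width, height] in pixels, round what is visible of it).
The state is a dict: "time": time; "joint_positions": joint angles; "qvel": joint speeds; "joint_torque": joint torques, N m; "tool_pos": TCP position; "ee_rot": TCP orientation; "wrist_force": force on the tool from outside, world axes, zero at the start; "wrist_torque": the same for the moment, N m; "width": finger opening in m; "finger_force": force on a finger pad.
Only numpy, scipy, OpenCV 4.12 (cv2) and the standard library are available. Lean on these libraries where they do the work, as an engineer would, in place of code of your own. Each camera call takes 0.05 s, during which the arm holds its last target. There are 200 camera calls.

## Working session

There is one attempt and no reset: what is moved stays moved. The work goes in short steps, Python scripts to look and compute and a tool call to move; the robot and the scene stay as the last step left them, time stands still between calls to the robot, and variables do not carry over. Pictures are saved under pics/ and viewed, at most 14 in all, crops included, and the job is handed in when it is done.

Besides the shell and the picture viewer there is one more tool, called after "Request:" by a JSON object that holds its "method" and its "body". servo_tool: Moves the arm, as the interface text tells. Scaled input: -1 to 1 covers 0.1 m each way for a shift and pi/2 rad each way for a turn. Its arguments: {"type":"object","properties":{"plan":{"type":"array","items":{"type":"array","items":{"type":"number"}}}},"required":["plan"]}

```bash
mkdir -p pics; ls
python3 - <<'E'
from bench import robot
import cv2,numpy as np
o=robot.get_obs();print(o)
for c in ['side','top','wrist']:
    im=robot.snapshot(c);cv2.imwrite(f'pics/{c}0.png',im[...,::-1]);print(c,robot.camera_params(c))
    for t in ['cover_grip','sheet_c','tote','rack','hook_tip','cast0_c']:
        print(t,[( [round(v) for v in d['extent']],round(d['conf'],2)) for d in robot.find_in(t,c)][:8])
E
```

```text
pics
{'time': 0.0, 'joint_positions': array([-1.34706245e+00,  8.79303857e-02,  1.37223693e+00, -2.33973833e-05,
        1.68354726e+00, -1.03087733e-01]), 'qvel': array([ 0.00128577, -0.00073109, -0.0005413 ,  0.00082132,  0.00063336,
        0.00154727]), 'joint_torque': array([ 1.91245549e-04, -3.40182495e+01, -3.02426648e+01,  7.15757394e-02,
        3.31172347e-02, -1.66335117e-04]), 'tool_pos': array([ 0.17645345, -0.52040482,  0.22132635]), 'ee_rot': array([-3.13947960e+00, -1.95225792e-04,  3.26818793e-01]), 'wrist_force': array([0.66723702, 0.20827055, 0.39719331]), 'wrist_torque': array([ 0.02884417, -0.00532109,  0.04846956]), 'finger_force': 0.0, 'width': 0.09429792263254394}
side {'camera_matrix': array([[530.14392247,   0.        , 315.53703248],
       [  0.        , 530.14392247, 233.51736682],
       [  0.        ,   0.        ,   1.        ]]), 'rvec': array([ 0.52814022, -2.6691171 ,  1.17780376]), 'tvec': array([0.52484912, 0.21807367, 1.10068257])}
cover_grip [([348, 214, 68, 80], 0.66)]
sheet_c [([396, 172, 118, 58], 0.97), ([348, 234, 63, 76], 0.64)]
tote [([35
[... 579 characters left out ...]
81, 167, 82], 0.78)]
hook_tip [([228, 280, 167, 85], 0.56)]
cast0_c []
wrist {'camera_matrix': array([[379.91434568,   0.        , 321.05174447],
       [  0.        , 379.91434568, 231.47158006],
       [  0.        ,   0.        ,   1.        ]]), 'tool_from_camera': array([[-6.68659097e-04, -9.61970315e-01, -2.73153191e-01,
         8.03407968e-02],
       [ 9.99999709e-01, -5.43044135e-04, -5.35474486e-04,
        -9.32230040e-04],
       [ 3.66776322e-04, -2.73153470e-01,  9.61970398e-01,
        -1.62860378e-01],
       [ 0.00000000e+00,  0.00000000e+00,  0.00000000e+00,
         1.00000000e+00]])}
cover_grip []
sheet_c [([341, 23, 138, 44], 0.9)]
tote []
rack []
hook_tip []
cast0_c []
```

View pics/side0.png

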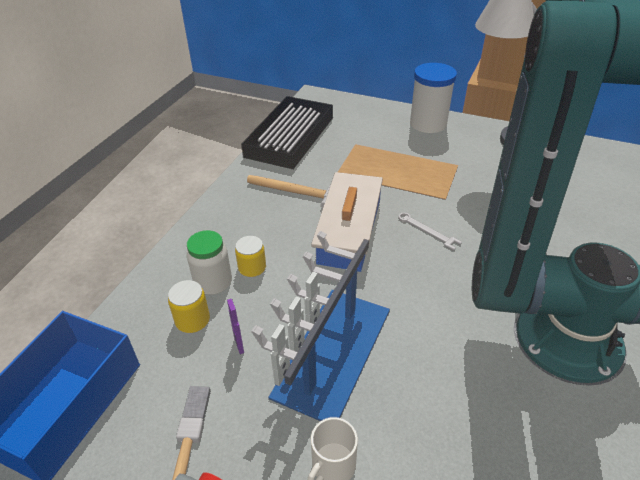

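View pics/top0.png

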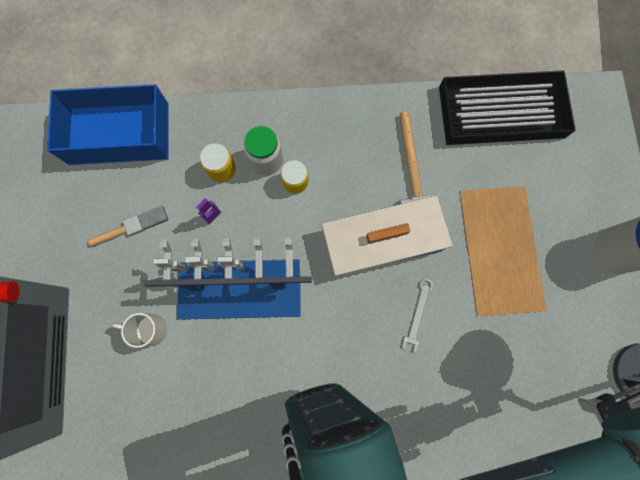

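Top view: the cover is at (387,236) with its grip at (388,233), and the sheet at (503,250). The rack rail runs (145,283)–(312,280). Castings hang on three hooks, at columns 163, 197 and 228; the hooks at 258 and 290 are empty. The purple piece at (207,210) is the look-alike, and the open blue bin at (108,125) is not the tote.

```bash
cat > h.py <<'E'
from bench import robot
import cv2,numpy as np
from scipy.spatial.transform import Rotation as R
def cam(name,obs=None):
    p=robot.camera_params(name);K=p['camera_matrix']
    if name=='wrist':
        o=obs or robot.get_obs();T=np.eye(4);T[:3,:3]=R.from_euler('xyz',o['ee_rot']).as_matrix();T[:3,3]=o['tool_pos']
        W=np.linalg.inv(T@p['tool_from_camera']);return K,W[:3,:3],W[:3,3]
    return K,cv2.Rodrigues(p['rvec'])[0],p['tvec']
def p2w(c,uv,z):
    K,r,t=c;uv=np.atleast_2d(uv).astype(float)
    d=(r.T@np.linalg.inv(K)@np.c_[uv,np.ones(len(uv))].T).T;C=-r.T@t
    return C+d*((z-C[2])/d[:,2])[:,None]
def w2p(c,X):
    K,r,t=c;return cv2.projectPoints(np.atleast_2d(X).astype(float),cv2.Rodrigues(r)[0],t,K,None)[0][:,0]
def tri(c1,u1,c2,u2):
    X=cv2.triangulatePoints(c1[0]@np.c_[c1[1],c1[2]],c2[0]@np.c_[c2[1],c2[2]],np.array(u1,float).reshape(2,1),np.array(u2,float).reshape(2,1));return (X[:3]/X[3]).ravel()
def mask(im,lo,hi,roi):
    h=cv2.cvtColor(im,cv2.COLOR_RGB2HSV);m=cv2.inRange(h,np.array(lo),np.array(hi));k=np.zeros_like(m);x0,y0,x1,y1=roi;k[y0:y1,x0:x1]=255;m&=k
    n,l,s,_=cv2.connectedComponentsWithStats(m);return (l==1+s[1:,4].argmax()).astype(np.uint8)
def rectw(c,m,z):
    ct=max(cv2.findContours(m,0,cv2.CHAIN_APPROX_NONE)[0],key=cv2.contourArea)[:,0]
    X=p2w(c,ct,z)[:,:2]*1000;(cx,cy),(w,h),a=cv2.minAreaRect(X.astype(np.float32));return np.round([cx,cy,w,h,a],1)
def rel(dx,tgt_rpy=None):
    """shift in world (m) and wanted rpy -> servo numbers"""
    o=robot.get_obs();A=R.from_euler('xyz',o['ee_rot']);s=A.inv().apply(dx)/.1
    r=(A.inv()*R.from_euler('xyz',tgt_rpy)).as_rotvec()/(np.pi/2) if tgt_rpy is not None else np.zeros(3);return np.round(np.r_[s,r],3)
E
python3 - <<'E'
from h import *
im=cv2.imread('pics/top0.png')[...,::-1].copy();c=cam('top')
print('grip',rectw(c,mask(im,[5,120,60],[15,255,255],(350,215,425,255)),.102))
print('cover',rectw(c,mask(im,[5,10,140],[25,75,255],(310,190,457,282)),.072))
print('sheet',rectw(c,mask(im,[8,80,60],[20,255,255],(450,180,550,320)),.003))
print('base',rectw(c,mask(im,[100,120,30],[125,255,255],(170,250,310,325)),.008))
print('rail',rectw(c,mask(im,[0,0,20],[180,120,95],(140,272,318,292)),.162))
S=cam('side')
print(p2w(c,[[145,283],[312,280]],.162))
s=cv2.imread('pics/side0.png');cv2.imwrite('pics/side_c.png',cv2.resize(s[220:400,220:400],None,fx=3.3,fy=3.3,interpolation=2))
t=cv2.imread('pics/top0.png');cv2.imwrite('pics/top_c.png',cv2.resize(t[190:330,120:320],None,fx=4,fy=4,interpolation=2))
E
```

```text
grip [ 540.4 -148.1   22.1  100.    10.7]
cover [ 543.2 -149.6  130.   288.6   10.5]
sheet [ 500.9 -446.2  319.4  170.5    0.7]
base [412.8 215.3 297.   80.8  87.9]
rail [446.4 215.6 361.5  21.2  88.7]
[[0.45077477 0.3876479  0.162     ]
 [0.43571019 0.03309467 0.162     ]]
```

View pics/side_c.png

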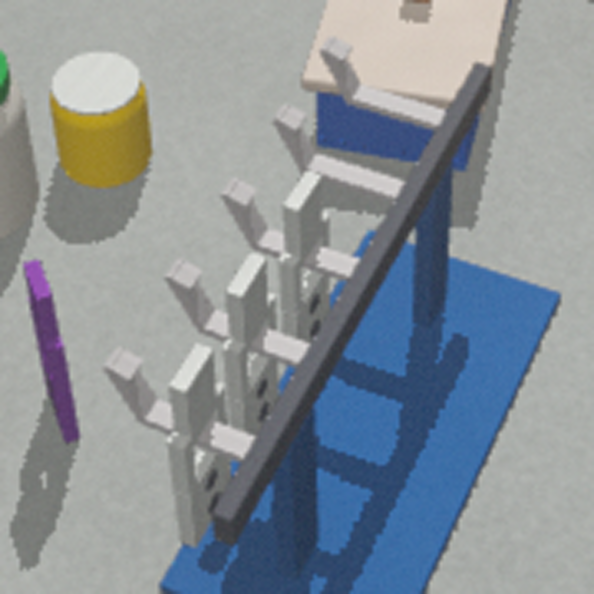

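View pics/top_c.png

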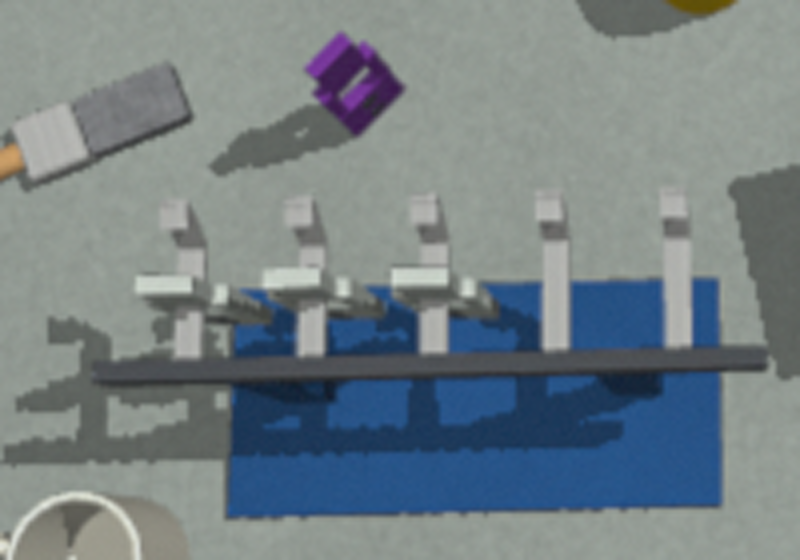

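The enlarged crops confirm three grey castings on the left three hooks, in crop pixels (165,285), (295,280) and (420,280). The purple one stands on the table, so it is not meant. The measured sizes agree: grip 22x100, cover 130x289, sheet 319x170. I go to the cover first.

Request:
{"method": "servo_tool", "body": {"plan": [[0.93, -0.47, 0, 0, 0, 0, 60], [0.93, -0.47, 0, 0, 0, 0, 60], [0.93, -0.47, 0, 0, 0, 0, 60], [0.93, -0.47, 0, 0, 0, 0, 60]]}}

```text
time: 1.38
tool_pos: [0.2521, -0.4439, 0.223]
ee_rot: [3.141, -0.002, 0.332]
wrist_force: [-0.6, -0.8, 0.3]
width: 0.0707
finger_force: 0.0
```

Request:
{"method": "servo_tool", "body": {"plan": [[0.93, -0.47, 0, 0, 0, 0, 60], [0.93, -0.47, 0, 0, 0, 0, 60], [0.93, -0.47, 0, 0, 0, 0, 60], [0.93, -0.47, 0, 0, 0, 0, 60]]}}

```text
time: 1.72
tool_pos: [0.3245, -0.3702, 0.2228]
ee_rot: [3.141, -0.001, 0.331]
wrist_force: [0.0, -0.2, 0.2]
width: 0.0601
finger_force: 0.0
```

Request:
{"method": "servo_tool", "body": {"plan": [[0.93, -0.47, 0, 0, 0, 0, 60], [0.93, -0.47, 0, 0, 0, 0, 60], [0.93, -0.47, 0, 0, 0, 0, 60], [0.93, -0.47, 0, 0, 0, 0, 60]]}}

```text
time: 2.05
tool_pos: [0.3971, -0.2966, 0.2225]
ee_rot: [-3.142, -0.001, 0.331]
wrist_force: [-0.6, -0.4, 1.1]
width: 0.0598
finger_force: 0.0
```

Request:
{"method": "servo_tool", "body": {"plan": [[0.93, -0.47, 0, 0, 0, -0.3, 60], [0.93, -0.47, 0, 0, 0, -0.3, 60], [0.93, -0.47, 0, 0, 0, -0.3, 60], [0.93, -0.47, 0, 0, 0, -0.3, 60], [0.93, -0.47, 0, 0, 0, -0.3, 60]]}}

```text
time: 2.47
tool_pos: [0.4685, -0.2246, 0.2222]
ee_rot: [3.142, 0.002, 0.8]
wrist_force: [0.0, -0.9, 0.4]
width: 0.06
finger_force: 0.0
```

Run:
```python
from h import *
im=robot.snapshot('top');c=cam('top');cv2.imwrite('pics/t1.png',im[...,::-1])
o=robot.get_obs();print(o['time'],o['tool_pos'],o['ee_rot'],o['width'])
print('cover?',rectw(c,mask(im,[5,10,140],[25,75,255],(280,160,487,312)),.072))
w=robot.snapshot('wrist');cv2.imwrite('pics/w1.png',w[...,::-1]);cw=cam('wrist',o)
m=mask(w,[3,110,60],[16,255,255],(0,0,640,480));print('grip w',rectw(cw,m,.102),m.sum())
print(rel(np.array([.5404,-.1481,.2])-o['tool_pos'],[np.pi,0,1.757]))
```

```text
2.5167 [ 0.46806854 -0.22500642  0.22224142] [3.14145933e+00 1.53493648e-03 7.95079825e-01] 0.0601771403750976
cover? [ 543.  -149.6  130.2  288.5   10.6]
grip w [ 5.485e+02 -3.729e+02  1.511e+02  1.266e+02  5.000e-01] 22613
[ 1.056e+00 -2.400e-02  2.210e-01 -0.000e+00  1.000e-03 -6.130e-01]
```

Request:
{"method": "servo_tool", "body": {"plan": [[1, -0.02, 0.2, 0, 0, -0.61, 60], [1, -0.02, 0.2, 0, 0, -0.61, 60], [1, -0.02, 0.2, 0, 0, -0.61, 60], [1, -0.02, 0.2, 0, 0, -0.61, 60], [1, -0.02, 0.2, 0, 0, -0.61, 60], [1, -0.02, 0.2, 0, 0, -0.61, 60], [1, -0.02, 0.2, 0, 0, -0.61, 60], [1, -0.02, 0.2, 0, 0, -0.61, 60], [1, -0.02, 0.2, 0, 0, -0.61, 60], [1, -0.02, 0.2, 0, 0, -0.61, 60]]}}

```text
time: 3.4
tool_pos: [0.5364, -0.1519, 0.2025]
ee_rot: [-3.141, 0.001, 1.751]
wrist_force: [-1.0, 1.0, -0.7]
width: 0.0599
finger_force: 0.0
```

Run:
```python
from h import *
o=robot.get_obs();w=robot.snapshot('wrist');cv2.imwrite('pics/w2.png',w[...,::-1]);cw=cam('wrist',o)
p=w2p(cw,[.5404,-.1481,.102])[0];print(p)
x,y=p.astype(int);m=mask(w,[3,110,60],[16,255,255],(max(0,x-130),max(0,y-130),x+130,y+130));print('grip w',rectw(cw,m,.102),m.sum())
print(o['tool_pos'],o['ee_rot'])
print(rel(np.array([.5404,-.1481,.093])-o['tool_pos'],[np.pi,0,1.757]))
```

```text
[326.78152343 235.29534029]
grip w [ 540.9 -147.3   21.1  100.6   10.4] 3906
[ 0.5364169  -0.15192802  0.20250645] [-3.14143227e+00  5.45940829e-04  1.75061087e+00]
[ 0.031  0.046  1.095 -0.     0.    -0.004]
```

Request:
{"method": "servo_tool", "body": {"plan": [[0.03, 0.05, 0.3, 0, 0, 0, 60], [0.03, 0.05, 0.6, 0, 0, 0, 60], [0.03, 0.05, 0.9, 0, 0, 0, 60], [0.03, 0.05, 1.0, 0, 0, 0, 60], [0.03, 0.05, 1.0, 0, 0, 0, 60]]}}

```text
time: 3.87
tool_pos: [0.5388, -0.1462, 0.0988]
ee_rot: [-3.135, -0.004, 1.754]
wrist_force: [0.2, 0.2, 0.3]
width: 0.0599
finger_force: 0.0
```

Request:
{"method": "servo_tool", "body": {"plan": [[0, 0, 0.09, 0, 0, 0, 60], [0, 0, 0.09, 0, 0, 0, 0], [0, 0, 0.09, 0, 0, 0, 0], [0, 0, 0.09, 0, 0, 0, 0], [0, 0, 0.09, 0, 0, 0, 0], [0, 0, 0.09, 0, 0, 0, 0], [0, 0, 0.09, 0, 0, 0, 0], [0, 0, 0.09, 0, 0, 0, 0], [0, 0, 0.09, 0, 0, 0, 0], [0, 0, 0.09, 0, 0, 0, 0]]}}

```text
time: 4.7
tool_pos: [0.5409, -0.1468, 0.0941]
ee_rot: [-3.141, 0.001, 1.756]
wrist_force: [-3.9, -0.2, 4.7]
width: 0.0221
finger_force: 30.0
```

Request:
{"method": "servo_tool", "body": {"plan": [[0, 0, -0.2, 0, 0, 0, 0], [0, 0, -0.5, 0, 0, 0, 0], [0, 0, -0.8, 0, 0, 0, 0], [0, 0, -1, 0, 0, 0, 0], [0, 0, -1, 0, 0, 0, 0], [0, 0, -1, 0, 0, 0, 0]]}}

```text
time: 5.2
tool_pos: [0.5417, -0.1465, 0.1931]
ee_rot: [3.14, 0.0, 1.756]
wrist_force: [-0.5, 0.1, -4.6]
width: 0.022
finger_force: 30.0
```

Request:
{"method": "servo_tool", "body": {"plan": [[-0.4, -0.13, 0, 0, 0, 0, 0], [-0.8, -0.26, 0, 0, 0, 0, 0], [-0.95, -0.32, 0, 0, 0, 0, 0], [-0.95, -0.32, 0, 0, 0, 0, 0]]}}

```text
time: 5.53
tool_pos: [0.525, -0.249, 0.1888]
ee_rot: [-3.135, -0.003, 1.751]
wrist_force: [-0.2, -0.1, -4.4]
width: 0.0215
finger_force: 30.0
```

Request:
{"method": "servo_tool", "body": {"plan": [[-0.4, -0.13, 0, 0, 0, 0, 0], [-0.8, -0.26, 0, 0, 0, 0, 0], [-0.95, -0.32, 0, 0, 0, 0, 0], [-0.95, -0.32, 0, 0, 0, 0, 0]]}}

```text
time: 5.87
tool_pos: [0.5115, -0.3478, 0.1895]
ee_rot: [-3.137, -0.003, 1.752]
wrist_force: [-0.3, 0.6, -3.9]
width: 0.022
finger_force: 30.0
```

Request:
{"method": "servo_tool", "body": {"plan": [[-0.4, -0.13, 0, 0, 0, 0.05, 0], [-0.8, -0.26, 0, 0, 0, 0.1, 0], [-0.95, -0.32, 0, 0, 0, 0.15, 0], [-0.95, -0.32, 0, 0, 0, 0.21, 0], [-0.95, -0.32, 0, 0, 0, 0.27, 0], [-0.95, -0.32, 0, 0, 0, 0.33, 0], [-0.95, -0.32, 0, 0, 0, 0.39, 0], [-0.95, -0.32, 0, 0, 0, 0.45, 0], [-0.95, -0.32, 0, 0, 0, 0.5, 0], [-0.95, -0.32, 0, 0, 0, 0.55, 0], [-0.95, -0.32, 0, 0, 0, 0.55, 0]]}}

```text
time: 6.78
tool_pos: [0.4999, -0.442, 0.191]
ee_rot: [-3.137, -0.002, 0.893]
wrist_force: [-0.5, -0.1, -3.0]
width: 0.022
finger_force: 30.0
```

Request:
{"method": "servo_tool", "body": {"plan": [[0, 0, 0, 0, 0, 0.05, 0], [0, 0, 0, 0, 0, 0.11, 0], [0, 0, 0, 0, 0, 0.17, 0], [0, 0, 0, 0, 0, 0.23, 0], [0, 0, 0, 0, 0, 0.29, 0], [0, 0, 0, 0, 0, 0.35, 0], [0, 0, 0, 0, 0, 0.41, 0], [0, 0, 0, 0, 0, 0.47, 0], [0, 0, 0, 0, 0, 0.52, 0], [0, 0, 0, 0, 0, 0.56, 0], [0, 0, 0, 0, 0, 0.56, 0], [0, 0, 0, 0, 0, 0.56, 0]]}}

```text
time: 7.78
tool_pos: [0.4997, -0.4431, 0.1922]
ee_rot: [-3.139, 0.001, 0.017]
wrist_force: [0.3, 0.9, -4.7]
width: 0.0217
finger_force: 30.0
```

Run:
```python
from h import *
o=robot.get_obs();print(o['time'],o['tool_pos'],o['ee_rot'],o['width'],o['joint_positions'])
for n in ['top','side']: cv2.imwrite(f'pics/{n}2.png',robot.snapshot(n)[...,::-1])
print(rel(np.array([.501,-.4462,.0375])-o['tool_pos'],[np.pi,0,.012]))
```

```text
7.7833 [ 0.49967014 -0.44311116  0.19219524] [-3.13949507e+00  1.07926739e-03  1.65911162e-02] 0.021695997340191158 [-8.10643872e-01  3.60779820e-01  1.10324776e+00  6.29210461e-04
  1.67983957e+00  7.43630234e-01]
[ 1.400e-02  3.300e-02  1.547e+00 -1.000e-03  0.000e+00  2.000e-03]
```

View pics/top2.png

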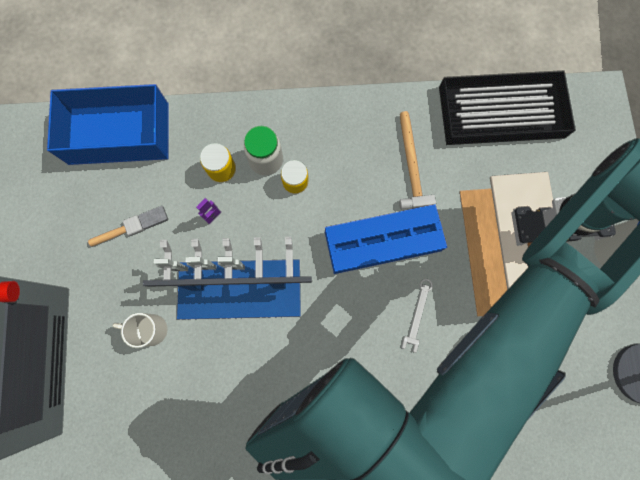

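The cover hangs level over the sheet and the tote's four slots are clear at (346,245), (373,239), (399,234) and (425,228). Lowering now.

Request:
{"method": "servo_tool", "body": {"plan": [[0.01, 0.03, 0.3, 0, 0, 0, 0], [0.01, 0.03, 0.6, 0, 0, 0, 0], [0.01, 0.03, 0.9, 0, 0, 0, 0], [0.01, 0.03, 1, 0, 0, 0, 0], [0.01, 0.03, 1, 0, 0, 0, 0]]}}

```text
time: 8.3
tool_pos: [0.4985, -0.4451, 0.0884]
ee_rot: [-3.134, 0.006, 0.014]
wrist_force: [0.4, 0.3, -5.4]
width: 0.022
finger_force: 30.0
```

Request:
{"method": "servo_tool", "body": {"plan": [[0, 0, 0.2, 0, 0, 0, 0], [0, 0, 0.35, 0, 0, 0, 0], [0, 0, 0.45, 0, 0, 0, 0], [0, 0, 0.5, 0, 0, 0, 0], [0, 0, 0.53, 0, 0, 0, 0], [0, 0, 0.54, 0, 0, 0, 0], [0, 0, 0.55, 0, 0, 0, 0], [0, 0, 0.55, 0, 0, 0, 0]]}}

```text
time: 8.97
tool_pos: [0.5009, -0.4479, 0.0396]
ee_rot: [3.14, -0.001, 0.013]
wrist_force: [0.1, 0.7, -3.9]
width: 0.0215
finger_force: 30.0
```

Request:
{"method": "servo_tool", "body": {"plan": [[0, -0.01, 0.01, 0, 0, 0, 0], [0, -0.01, 0.02, 0, 0, 0, 0], [0, -0.01, 0.025, 0, 0, 0, 0], [0, -0.01, 0.025, 0, 0, 0, 0], [0, -0.01, 0.025, 0, 0, 0, 0]]}}

```text
time: 9.38
tool_pos: [0.5012, -0.4471, 0.0372]
ee_rot: [3.139, -0.002, 0.013]
wrist_force: [1.6, -1.4, 0.9]
width: 0.0217
finger_force: 30.0
```

Request:
{"method": "servo_tool", "body": {"plan": [[0, 0, 0, 0, 0, 0, 60], [0, 0, 0, 0, 0, 0, 60], [0, 0, 0, 0, 0, 0, 60], [0, 0, 0, 0, 0, 0, 60], [0, 0, 0, 0, 0, 0, 60], [0, 0, -0.3, 0, 0, 0, 60], [0, 0, -0.6, 0, 0, 0, 60], [0, 0, -1, 0, 0, 0, 60], [0, 0, -1, 0, 0, 0, 60]]}}

```text
time: 10.13
tool_pos: [0.5035, -0.4495, 0.1464]
ee_rot: [3.13, -0.011, 0.013]
wrist_force: [0.3, -0.7, 2.1]
width: 0.0601
finger_force: 0.0
```

Request:
{"method": "servo_tool", "body": {"plan": [[0, 1, -0.8, 0, 0, 0, 60], [0, 1, -0.8, 0, 0, 0, 60], [0, 1, -0.8, 0, 0, 0, 60], [0, 1, -0.8, 0, 0, 0, 60]]}}

```text
time: 10.47
tool_pos: [0.5013, -0.553, 0.2213]
ee_rot: [3.131, -0.005, 0.008]
wrist_force: [-0.9, 0.4, 0.3]
width: 0.0599
finger_force: 0.0
```

Run:
```python
from h import *
o=robot.get_obs();print(o['time'],o['tool_pos'],o['ee_rot'],o['width'])
c=cam('top');S=cam('side')
im=robot.snapshot('top');cv2.imwrite('pics/top3.png',im[...,::-1]);s=robot.snapshot('side');cv2.imwrite('pics/side3.png',s[...,::-1])
im2=cv2.imread('pics/top2.png')[...,::-1].copy()
print('cover',rectw(c,mask(im,[5,10,140],[25,75,255],(450,160,570,330)),.015))
print('camC',-c[1].T@c[2],-S[1].T@S[2])
h=cv2.cvtColor(im2,cv2.COLOR_RGB2HSV)
# tote top: bright blue vs side
m=mask(im2,[100,120,150],[125,255,255],(315,195,457,282));print('V',np.percentile(h[...,2][m>0],[5,25,50,75,95]))
print('tote',rectw(c,m,.06))
k=cv2.inRange(h,np.array([100,50,0]),np.array([130,255,130]))
T=cv2.inRange(h,np.array([95,50,0]),np.array([130,255,255]));
n,l,st,ce=cv2.connectedComponentsWithStats(cv2.morphologyEx(k,cv2.MORPH_OPEN,np.ones((2,2)))[205:262,330:442])
for i in range(1,n):
    if st[i,4]>40: 
        mm=np.zeros((480,640),np.uint8);mm[205:262,330:442]=(l==i);print(st[i],rectw(c,mm,.06))
```

```text
10.4667 [ 0.50132954 -0.55299299  0.22133927] [ 3.13105608 -0.00531979  0.0078987 ] 0.05990173642916524
cover [ 499.9 -446.2  289.4  129.9    1.2]
camC [0.33384036 0.03294187 1.15516154] [0.20900265 0.81430503 0.9098077 ]
V [191. 204. 205. 207. 209.]
tote [ 538.9 -148.9  109.2  275.7    8.7]
[ 84  20  23   8 107] [ 550.2 -245.9   15.8   53.2    8. ]
[59 26 22  7 97] [ 543.9 -183.    51.5   13.1   90. ]
[33 31 23  7 96] [ 535.2 -120.7   52.8   14.6   86.6]
[ 7 36 23  8 93] [525.7 -57.3  52.7  14.9  89.3]
[ 61  46  51  11 119] [ 487.9 -217.3    7.3  122.5    8.3]
```

The cover lies at (500,-446) at 1.2°, wholly on the sheet and clear of the tote. Next I look at the rack from above with the wrist camera.

Request:
{"method": "servo_tool", "body": {"plan": [[0, -0.4, -0.4, 0, 0, -0.07, 60], [0, -0.8, -0.8, 0, 0, -0.14, 60], [0, -1, -1, 0, 0, -0.21, 60], [0, -1, -1, 0, 0, -0.28, 60], [0, -1, -1, 0, 0, -0.35, 60], [0, -1, -1, 0, 0, -0.42, 60], [0, -1, -1, 0, 0, -0.5, 60]]}}

```text
time: 11.15
tool_pos: [0.5007, -0.4437, 0.3149]
ee_rot: [-3.139, -0.001, 0.806]
wrist_force: [-0.6, 0.0, -0.6]
width: 0.0601
finger_force: 0.0
```

Request:
{"method": "servo_tool", "body": {"plan": [[1, -1, 0, 0, 0, 0, 60], [1, -1, 0, 0, 0, 0, 60], [1, -1, 0, 0, 0, 0, 60], [1, -1, 0, 0, 0, 0, 60]]}}

```text
time: 11.48
tool_pos: [0.4982, -0.2985, 0.3148]
ee_rot: [-3.138, -0.002, 0.803]
wrist_force: [0.8, -0.3, 0.9]
width: 0.0602
finger_force: 0.0
```

Request:
{"method": "servo_tool", "body": {"plan": [[1, -1, 0, 0, 0, 0, 60], [1, -1, 0, 0, 0, 0, 60], [1, -1, 0, 0, 0, 0, 60], [1, -1, 0, 0, 0, 0, 60]]}}

```text
time: 11.82
tool_pos: [0.4959, -0.158, 0.3151]
ee_rot: [-3.139, -0.001, 0.803]
wrist_force: [0.7, 0.1, 0.9]
width: 0.06
finger_force: 0.0
```

Request:
{"method": "servo_tool", "body": {"plan": [[1, -1, 0, 0, 0, 0, 60], [1, -1, 0, 0, 0, 0, 60], [1, -1, 0, 0, 0, 0, 60], [1, -1, 0, 0, 0, 0, 60]]}}

```text
time: 12.15
tool_pos: [0.4937, -0.017, 0.3147]
ee_rot: [-3.139, -0.0, 0.803]
wrist_force: [-0.1, -0.8, 0.4]
width: 0.0601
finger_force: 0.0
```

Request:
{"method": "servo_tool", "body": {"plan": [[1, -1, 0, 0, 0, 0, 60], [1, -1, 0, 0, 0, 0, 60], [1, -1, 0, 0, 0, 0, 60], [1, -1, 0, 0, 0, 0, 60]]}}

```text
time: 12.48
tool_pos: [0.4917, 0.1241, 0.3142]
ee_rot: [-3.138, 0.001, 0.803]
wrist_force: [0.2, 0.4, 0.2]
width: 0.0599
finger_force: 0.0
```

Request:
{"method": "servo_tool", "body": {"plan": [[0.3, -0.9, -0.1, 0, 0, -0.07, 60], [0.3, -0.9, -0.1, 0, 0, -0.14, 60], [0.3, -0.9, -0.1, 0, 0, -0.21, 60], [0.3, -0.9, -0.1, 0, 0, -0.28, 60], [0.3, -0.9, -0.1, 0, 0, -0.35, 60], [0.3, -0.9, -0.1, 0, 0, -0.42, 60], [0.3, -0.9, -0.1, 0, 0, -0.47, 60], [0.3, -0.9, -0.1, 0, 0, -0.47, 60], [0.3, -0.9, -0.1, 0, 0, -0.47, 60]]}}

```text
time: 13.23
tool_pos: [0.4493, 0.2038, 0.3247]
ee_rot: [-3.14, 0.001, 1.534]
wrist_force: [0.2, 0.1, 0.4]
width: 0.06
finger_force: 0.0
```

Run:
```python
from h import *
o=robot.get_obs();print(o['time'],o['tool_pos'],o['ee_rot'],o['joint_positions'])
cv2.imwrite('pics/w4.png',robot.snapshot('wrist')[...,::-1])
```

```text
13.2333 [0.44932829 0.20378082 0.32469518] [-3.13966140e+00  7.67582243e-04  1.53442030e+00] [ 3.10851639e-01 -3.52622739e-02  1.29518967e+00 -6.78768728e-05
  1.88374245e+00  3.47207579e-01]
```

View pics/w4.png

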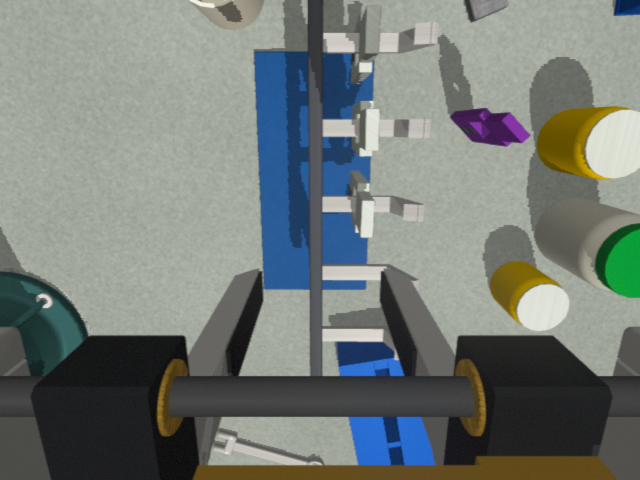

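The wrist view shows the rail at columns 308–322 and casting tops at (371,28), (368,130) and (362,210). The two nearer hooks are empty.

Run:
```python
from h import *
w=cv2.imread('pics/w4.png')[...,::-1].copy();cw=cam('wrist')
g=cv2.cvtColor(w,cv2.COLOR_RGB2HSV)
L=[];Rr=[]
for r in range(5,300,3):
    row=(g[r,295:340,2]<95)&(g[r,295:340,1]<90)
    q=np.where(row)[0]
    if len(q)>8: L.append((295+q[0]-.5,r));Rr.append((295+q[-1]+.5,r))
for e in (L,Rr):
    X=p2w(cw,np.array(e),.162)[:,:2]*1000
    a,b=np.polyfit(X[:,1],X[:,0],1)
    res=X[:,0]-a*X[:,1]-b;k=abs(res)<1.5;a,b=np.polyfit(X[k,1],X[k,0],1);print('edge x at y=200',a*200+b,'yaw',-np.degrees(np.arctan(a)),k.sum(),len(k))
# hook bars: columns 328..345 light pixels
prof=g[:360,328:345,2].mean(1)
sat=g[:360,328:345,1].mean(1)
b=(prof>120)&(sat<50)
rows=np.where(b)[0];
segs=np.split(rows,np.where(np.diff(rows)>1)[0]+1)
for s in segs:
    X=p2w(cw,[[336,s[0]-.5],[336,s[-1]+.5]],.153)*1000;print(s[0],s[-1],X.mean(0).round(1),abs(X[0]-X[1])[1].round(1))
# top cam rail edges
im=cv2.imread('pics/top3.png')[...,::-1].copy();c=cam('top');h=cv2.cvtColor(im,cv2.COLOR_RGB2HSV)
E=[]
for u in range(180,300,4):
    q=np.where((h[270:296,u,2]<95)&(h[270:296,u,1]<90))[0]
    if len(q): E.append((u,270+q[0]-.5))
X=p2w(c,np.array(E),.162)[:,:2]*1000;a,b=np.polyfit(X[:,1],X[:,0],1);print('top front edge x at 200',a*200+b,-np.degrees(np.arctan(a)))
t=w[0:260,290:450,::-1];cv2.imwrite('pics/w4c.png',cv2.resize(t,None,fx=2.3*1.0,fy=2.3,interpolation=2))
```

```text
edge x at y=200 438.5784024263615 yaw -2.1407634112834453 94 94
edge x at y=200 449.83378368511035 yaw -2.4315464325341742 93 94
32 52 [466.8 346.8 153. ] 15.3
119 136 [465.1 280.7 153. ] 14.8
196 211 [463.3 214.9 153. ] 14.6
266 279 [461.6 148.5 153. ] 14.2
290 314 [460.8 117.8 153. ] 26.5
328 341 [459.8  82.5 153. ] 15.7
top front edge x at 200 449.63626925628 -4.173039584023658
```

View pics/w4c.png

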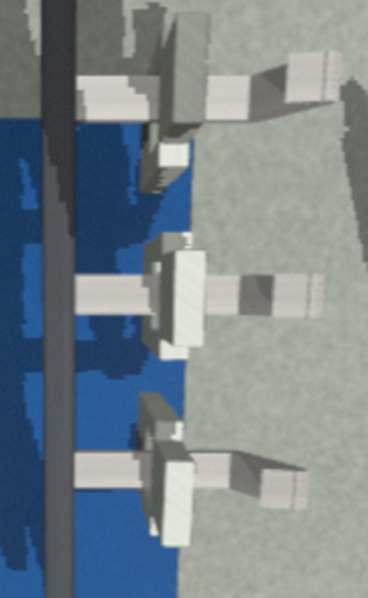

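```bash
cat >> h.py <<'E'
RO=np.array([.4503,.2154,0]);RY=np.radians(-2.35);RR=R.from_euler('z',RY)
def rk(p): return RR.inv().apply(np.asarray(p)-RO)
def wd(p): return RO+RR.apply(p)
E
python3 - <<'E'
from h import *
cw=cam('wrist')
for n,u in (('A',(192,60)),('B',(190,297)),('C',(178,503))):
    X=p2w(cw,[290+u[0]/2.3,u[1]/2.3],.202)[0];print(n,X.round(4),rk(X).round(4))
# predicted hook tips in w4 crop
for y in (.132,.066,0): print((w2p(cw,wd([.079,y,.184]))[0]-[290,0])*2.3)
E
```

```text
A [0.4904 0.3466 0.202 ] [0.0347 0.1328 0.202 ]
B [0.4898 0.2792 0.202 ] [0.0369 0.0653 0.202 ]
C [0.4858 0.2123 0.202 ] [ 0.0356 -0.0017  0.202 ]
[325.09165221  77.37771061]
[308.69631377 294.69461305]
[294.20529987 486.77007804]
```

Run:
```python
from h import *
o=robot.get_obs();t=wd([.0357,-.001,.19]);print(t,rel(t-o['tool_pos'],[np.pi,0,1.5298]))
```

```text
[0.48592897 0.21293701 0.19      ] [ 1.060e-01  3.630e-01  1.349e+00 -1.000e-03  0.000e+00  3.000e-03]
```

Request:
{"method": "servo_tool", "body": {"plan": [[0.11, 0.36, 0.1, 0, 0, 0, 34], [0.11, 0.36, 0.4, 0, 0, 0, 34], [0.11, 0.36, 0.7, 0, 0, 0, 34], [0.11, 0.36, 0.8, 0, 0, 0, 34], [0.11, 0.36, 0.8, 0, 0, 0, 34], [0.11, 0.36, 0.8, 0, 0, 0, 34]]}}

```text
time: 13.78
tool_pos: [0.4864, 0.2133, 0.2463]
ee_rot: [-3.141, 0.0, 1.535]
wrist_force: [-0.1, 0.4, 0.6]
width: 0.0343
finger_force: 0.0
```

Run:
```python
from h import *
o=robot.get_obs();t=wd([.0357,-.001,.19]);print(o['tool_pos'],rel(t-o['tool_pos'],[np.pi,0,1.5298]))
cv2.imwrite('pics/w5.png',robot.snapshot('wrist')[...,::-1])
```

```text
[0.48637723 0.21327986 0.24633245] [-0.004 -0.004  0.563 -0.     0.     0.003]
```

View pics/w5.png

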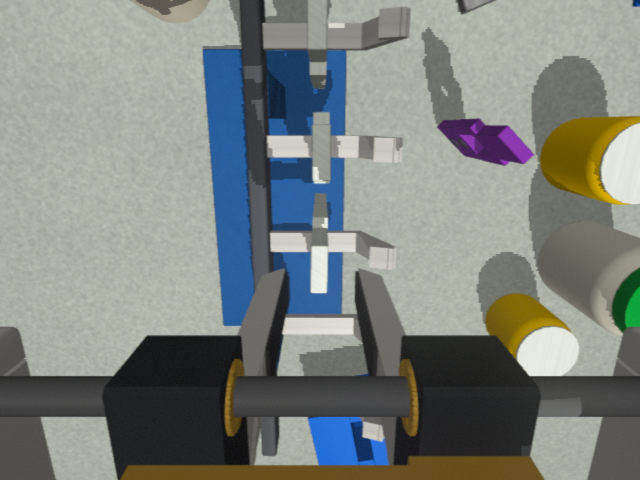

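The tab top at (319,262) lies centred between the finger pads (286–357), so I descend and grip.

Request:
{"method": "servo_tool", "body": {"plan": [[0, 0, 0.2, 0, 0, 0, 34], [0, 0, 0.4, 0, 0, 0, 34], [0, 0, 0.56, 0, 0, 0, 34], [0, 0, 0.56, 0, 0, 0, 34], [0, 0, 0.56, 0, 0, 0, 34], [0, 0, 0.56, 0, 0, 0, 0], [0, 0, 0.56, 0, 0, 0, 0], [0, 0, 0.56, 0, 0, 0, 0], [0, 0, 0.56, 0, 0, 0, 0], [0, 0, 0.56, 0, 0, 0, 0], [0, 0, 0.56, 0, 0, 0, 0]]}}

```text
time: 14.75
tool_pos: [0.4866, 0.2135, 0.1911]
ee_rot: [3.141, -0.001, 1.536]
wrist_force: [-1.7, -1.0, 4.7]
width: 0.01
finger_force: 30.0
```

```bash
cat >> h.py <<'E'
def plan(hy,c0,way,L):
    """rows from now: casting centre path in rack (x,z,tilt deg) ; hy hook y, c0 centre now (x,z), L TCP above centre"""
    o=robot.get_obs();A=R.from_euler('xyz',o['ee_rot']);p0=o['tool_pos'];out=[]
    for x,z,t in way:
        th=np.radians(t);u=np.array([-np.sin(th),0,np.cos(th)])
        d=RR.apply(np.array([x,0,z])+L*u-np.array([c0[0],0,c0[1]])-np.array([0,0,L]))
        rot=R.from_rotvec(RR.apply([0,-th,0]))
        out.append(np.round(np.r_[A.inv().apply(d)/.1,(A.inv()*rot*A).as_rotvec()/(np.pi/2)],2))
    return out
E
cat > lift.py <<'E'
from h import *
import sys
hy=float(sys.argv[1]);o=robot.get_obs();q=rk(o['tool_pos']);print(o['tool_pos'],q.round(4),o['width'],o['ee_rot'])
c=(q[0],.136);L=q[2]-.136
w1=[(c[0],.141,0),(c[0],.147,0),(c[0],.151,0)]+[(c[0]+(.065-c[0])*k/3,.151,0) for k in (1,2,3)]+[(.065,.152,0)]*2
w2=[(.065+.001*k,.152+.002*k,6.7*k) for k in range(1,7)]+[(.071,.164,40),(.071,.164,40)]
w3=[(.074,.171,40),(.077,.178,40),(.080,.184,40),(.086,.189,40),(.094,.195,40),(.103,.203,40),(.113,.211,40),(.118,.216,40),(.118,.216,40)]
for n,w in (('w1',w1),('w2',w2),('w3',w3)):
    print(n)
    for r in plan(hy,c,w,L): print(r.tolist())
E
python3 lift.py 0
```

```text
[0.48658038 0.21354081 0.19109626] [ 0.0363 -0.0004  0.1911] 0.010011048317621066 [ 3.14094667e+00 -5.73076807e-04  1.53576783e+00]
w1
[0.0, 0.0, -0.05, 0.0, 0.0, 0.0]
[0.0, 0.0, -0.11, 0.0, 0.0, 0.0]
[0.0, 0.0, -0.15, 0.0, 0.0, 0.0]
[-0.0, 0.1, -0.15, 0.0, 0.0, 0.0]
[-0.0, 0.19, -0.15, 0.0, 0.0, 0.0]
[-0.0, 0.29, -0.15, 0.0, 0.0, 0.0]
[-0.0, 0.29, -0.16, 0.0, 0.0, 0.0]
[-0.0, 0.29, -0.16, 0.0, 0.0, 0.0]
w2
[-0.0, 0.23, -0.18, -0.07, -0.0, -0.0]
[-0.0, 0.18, -0.18, -0.15, -0.0, -0.0]
[-0.0, 0.13, -0.19, -0.22, -0.0, -0.0]
[-0.0, 0.08, -0.18, -0.3, -0.0, -0.0]
[-0.0, 0.03, -0.17, -0.37, -0.0, -0.0]
[0.0, -0.01, -0.15, -0.45, -0.0, -0.0]
[0.0, -0.01, -0.15, -0.44, -0.0, -0.0]
[0.0, -0.01, -0.15, -0.44, -0.0, -0.0]
w3
[-0.0, 0.02, -0.22, -0.44, -0.0, -0.0]
[-0.0, 0.05, -0.29, -0.44, -0.0, -0.0]
[-0.0, 0.08, -0.35, -0.44, -0.0, -0.0]
[-0.0, 0.14, -0.4, -0.44, -0.0, -0.0]
[-0.0, 0.22, -0.46, -0.44, -0.0, -0.0]
[-0.0, 0.31, -0.54, -0.44, -0.0, -0.0]
[-0.0, 0.41, -0.62, -0.44, -0.0, -0.0]
[-0.0, 0.46, -0.67, -0.44, -0.0, -0.0]
[-0.0, 0.46, -0.67, -0.44, -0.0, -0.0]
```

Request:
{"method": "servo_tool", "body": {"plan": [[0, 0, -0.05, 0, 0, 0, 0], [0, 0, -0.1, 0, 0, 0, 0], [0, 0, -0.15, 0, 0, 0, 0], [0, 0, -0.15, 0, 0, 0, 0], [0, 0.1, -0.15, 0, 0, 0, 0], [0, 0.19, -0.15, 0, 0, 0, 0], [0, 0.29, -0.16, 0, 0, 0, 0], [0, 0.29, -0.16, 0, 0, 0, 0], [0, 0.29, -0.16, 0, 0, 0, 0]]}}

```text
time: 15.5
tool_pos: [0.5124, 0.2123, 0.2044]
ee_rot: [-3.129, 0.001, 1.536]
wrist_force: [-8.9, -0.4, 0.7]
width: 0.0099
finger_force: 30.0
```

Request:
{"method": "servo_tool", "body": {"plan": [[0, -0.06, -0.02, -0.07, 0, 0, 0], [0, -0.11, -0.02, -0.15, 0, 0, 0], [0, -0.16, -0.03, -0.22, 0, 0, 0], [0, -0.21, -0.02, -0.3, 0, 0, 0], [0, -0.26, -0.01, -0.37, 0, 0, 0], [0, -0.3, 0.01, -0.44, 0, 0, 0], [0, -0.3, 0.01, -0.44, 0, 0, 0], [0, -0.3, 0.01, -0.44, 0, 0, 0]]}}

```text
time: 16.17
tool_pos: [0.4836, 0.213, 0.2016]
ee_rot: [2.458, 0.003, 1.537]
wrist_force: [-0.3, -0.2, -2.6]
width: 0.0098
finger_force: 30.0
```

```bash
cat > chk.py <<'E'
from h import *
import sys
o=robot.get_obs();A=R.from_euler('xyz',o['ee_rot']);L=float(sys.argv[1]);z=A.apply([0,0,1])
print(o['time'],'c rack',rk(o['tool_pos']+L*z).round(4),'tilt',np.degrees(np.arccos(-z[2])).round(1),o['wrist_force'].round(1),o['width'].round(4),o['joint_positions'].round(2))
E
python3 chk.py .055
python3 - <<'E'
from h import *
s=robot.snapshot('side');cv2.imwrite('pics/s6.png',cv2.resize(s[150:400,180:480,::-1],None,fx=2.4,fy=2.4,interpolation=2))
E
```

```text
Traceback (most recent call last):
  File "chk.py", line 4, in <module>
    print(o['time'],'c rack',rk(o['tool_pos']+L*z).round(4),'tilt',np.degrees(np.arccos(-z[2])).round(1),o['wrist_force'].round(1),o['width'].round(4),o['joint_positions'].round(2))
                                                                                                                                   ^^^^^^^^^^^^^^^^
AttributeError: 'float' object has no attribute 'round'
```

View pics/s6.png

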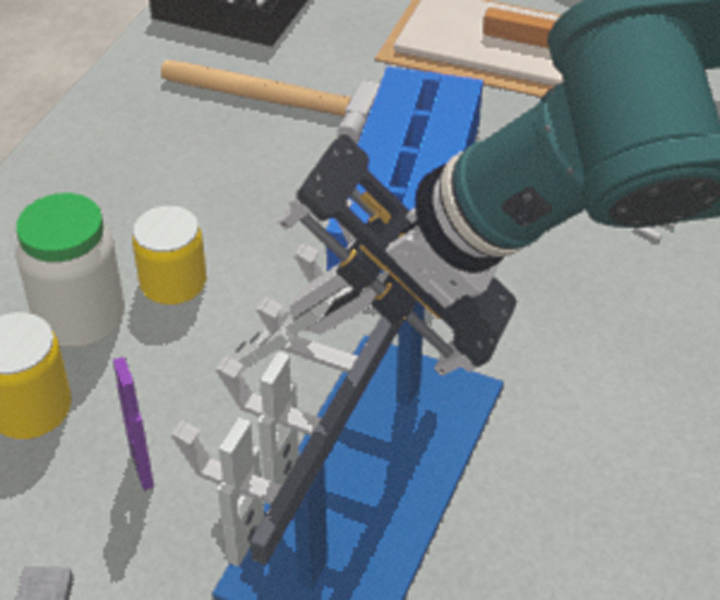

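```bash
sed -i "s/o\['width'\].round(4)/o['width']/" chk.py; python3 chk.py .055
```

```text
16.2167 c rack [ 0.0708 -0.      0.1628] tilt 39.5 [-0.   0.  -0.9] 0.009978234626480741 [ 0.52 -0.34  1.94 -0.41  0.98  0.69]
```

Request:
{"method": "servo_tool", "body": {"plan": [[0, 0.07, -0.03, 0, 0, 0, 0], [0, 0.14, -0.07, 0, 0, 0, 0], [0, 0.2, -0.1, 0, 0, 0, 0], [0, 0.2, -0.1, 0, 0, 0, 0], [0, 0.28, -0.1, 0, 0, 0, 0], [0, 0.37, -0.1, 0, 0, 0, 0], [0, 0.5, -0.1, 0, 0, 0, 0], [0, 0.7, -0.1, 0, 0, 0, 0], [0, 0.7, -0.1, 0, 0, 0, 0], [0, 0.7, -0.1, 0, 0, 0, 0]]}}

```text
time: 17.05
tool_pos: [0.5341, 0.2115, 0.2582]
ee_rot: [2.45, -0.001, 1.534]
wrist_force: [-1.1, -0.2, -3.0]
width: 0.0101
finger_force: 30.0
```

```bash
python3 chk.py .055
python3 - <<'E'
from h import *
s=robot.snapshot('side');cv2.imwrite('pics/s7.png',cv2.resize(s[150:400,180:480,::-1],None,fx=2.4,fy=2.4,interpolation=2))
E
```

```text
17.05 c rack [ 0.119  -0.0003  0.2159] tilt 39.6 [-1.1 -0.2 -3. ] 0.010060990122440813 [ 0.45 -0.27  1.78 -0.36  1.03  0.58]
```

View pics/s7.png

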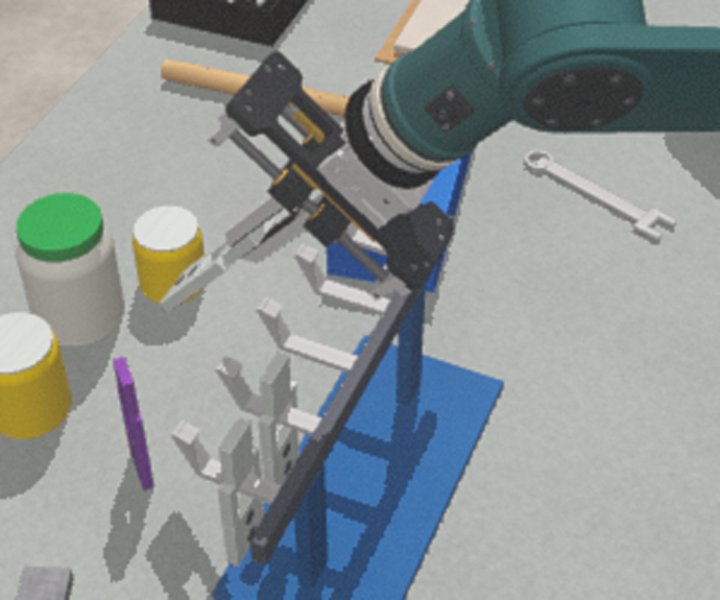

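The casting is free of the hook and in line with the fingers. I bring it upright and carry it to the tote.

Request:
{"method": "servo_tool", "body": {"plan": [[0, 0.08, 0.02, 0.06, 0, 0, 0], [0, 0.16, 0.04, 0.12, 0, 0, 0], [0, 0.25, 0.06, 0.19, 0, 0, 0], [0, 0.33, 0.08, 0.25, 0, 0, 0], [0, 0.42, 0.1, 0.32, 0, 0, 0], [0, 0.5, 0.1, 0.38, 0, 0, 0], [0, 0.5, 0.1, 0.44, 0, 0, 0], [0, 0.5, 0.1, 0.44, 0, 0, 0], [0, 0.5, 0.1, 0.44, 0, 0, 0]]}}

```text
time: 17.85
tool_pos: [0.5787, 0.2099, 0.2788]
ee_rot: [-3.14, 0.002, 1.535]
wrist_force: [-0.8, 0.2, -2.3]
width: 0.0097
finger_force: 30.0
```

Request:
{"method": "servo_tool", "body": {"plan": [[-0.3, -0.02, -0.1, 0, 0, 0, 0], [-0.65, -0.05, -0.2, 0, 0, 0, 0], [-0.96, -0.07, -0.3, 0, 0, 0, 0], [-0.96, -0.07, -0.3, 0, 0, 0, 0]]}}

```text
time: 18.18
tool_pos: [0.5665, 0.1101, 0.3152]
ee_rot: [3.133, 0.004, 1.531]
wrist_force: [0.3, 0.8, -1.3]
width: 0.0099
finger_force: 30.0
```

Request:
{"method": "servo_tool", "body": {"plan": [[-0.35, -0.02, 0, 0, 0, 0, 0], [-0.7, -0.05, 0, 0, 0, 0, 0], [-0.96, -0.07, 0, 0, 0, 0, 0]]}}

```text
time: 18.43
tool_pos: [0.5554, 0.0178, 0.3121]
ee_rot: [3.138, 0.002, 1.536]
wrist_force: [0.8, -0.5, -2.3]
width: 0.0096
finger_force: 30.0
```

Request:
{"method": "servo_tool", "body": {"plan": [[-0.35, -0.02, 0, 0, 0, 0, 0], [-0.7, -0.05, 0, 0, 0, 0, 0], [-0.96, -0.07, 0, 0, 0, 0, 0]]}}

```text
time: 18.68
tool_pos: [0.5451, -0.0781, 0.312]
ee_rot: [3.139, 0.002, 1.536]
wrist_force: [0.5, 0.1, -2.9]
width: 0.0097
finger_force: 30.0
```

Request:
{"method": "servo_tool", "body": {"plan": [[-0.35, -0.02, 0, 0, 0, 0, 0], [-0.7, -0.05, 0, 0, 0, 0, 0], [-0.96, -0.07, 0, 0, 0, 0, 0]]}}

```text
time: 18.93
tool_pos: [0.5349, -0.1737, 0.3119]
ee_rot: [3.139, 0.003, 1.535]
wrist_force: [0.6, -0.4, -2.7]
width: 0.0098
finger_force: 30.0
```

Request:
{"method": "servo_tool", "body": {"plan": [[-0.35, -0.02, 0, 0, 0, -0.04, 0], [-0.7, -0.05, 0, 0, 0, -0.08, 0], [-0.9, -0.07, 0, 0, 0, -0.12, 0], [-0.9, -0.07, 0, 0, 0, -0.12, 0], [-0.9, -0.07, 0, 0, 0, -0.12, 0]]}}

```text
time: 19.35
tool_pos: [0.5255, -0.2617, 0.3116]
ee_rot: [3.14, 0.001, 1.723]
wrist_force: [-0.5, 0.1, -2.9]
width: 0.0097
finger_force: 30.0
```

Run:
```python
from h import *
o=robot.get_obs();print(o['time'],o['tool_pos'],o['ee_rot'],o['width'],o['joint_positions'].round(2))
cv2.imwrite('pics/w8.png',robot.snapshot('wrist')[...,::-1])
```

```text
19.35 [ 0.52552589 -0.2617184   0.31160446] [3.14049270e+00 6.77170746e-04 1.72253283e+00] 0.009724024914940354 [-0.56  0.17  1.1   0.    1.87 -0.71]
```

View pics/w8.png

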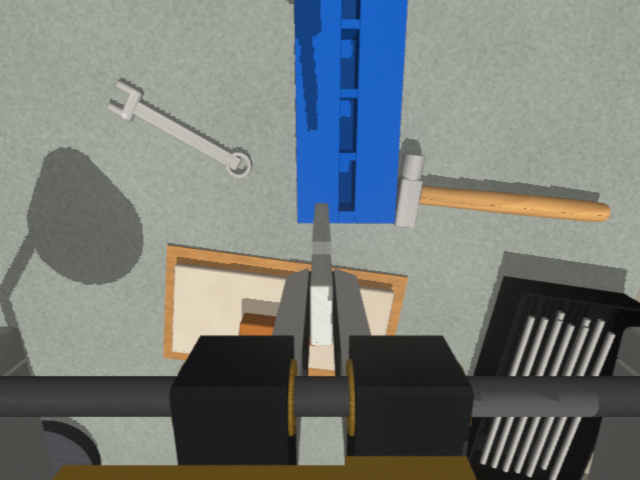

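The wrist view shows slots at column ~348, about rows 160–213, 97–152 and 29–90. Refining from the pixels.

Run:
```python
from h import *
w=cv2.imread('pics/w8.png');cw=cam('wrist');g=cv2.cvtColor(w,cv2.COLOR_BGR2HSV)
for u in (343,348,353): 
    v=g[:235,u,2].astype(int);d=np.diff(v);e=np.where(abs(d)>18)[0];print(u,[(int(i),int(v[i]),int(v[i+1])) for i in e])
for r in (50,110,125,170,180,190,200): 
    v=g[r,285:415,2].astype(int);d=np.diff(v);e=np.where(abs(d)>18)[0];print('r',r,[(285+int(i),int(v[i]),int(v[i+1])) for i in e])
```

```text
343 [(18, 135, 166), (19, 166, 196), (27, 194, 157), (28, 157, 117), (38, 115, 143), (39, 143, 193), (57, 191, 138), (88, 136, 177), (96, 192, 157), (97, 157, 120), (99, 120, 157), (100, 157, 193), (115, 190, 137), (149, 116, 97), (151, 95, 114), (152, 114, 186), (171, 187, 136), (201, 123, 103), (210, 104, 148), (211, 148, 191)]
348 [(18, 136, 167), (19, 167, 196), (27, 194, 155), (28, 155, 119), (38, 115, 143), (39, 143, 192), (58, 186, 137), (88, 137, 178), (96, 192, 154), (97, 154, 119), (99, 121, 155), (100, 155, 190), (116, 187, 137), (149, 117, 96), (151, 94, 113), (152, 113, 187), (170, 163, 132), (201, 122, 103), (210, 101, 148), (211, 148, 191)]
353 [(18, 135, 166), (19, 166, 195), (27, 194, 155), (28, 155, 118), (37, 93, 72), (39, 88, 124), (88, 126, 172), (89, 172, 195), (96, 192, 155), (97, 155, 118), (98, 118, 86), (151, 91, 114), (152, 114, 186), (159, 188, 141), (160, 141, 89), (210, 107, 150), (211, 150, 191)]
r 50 [(292, 162, 140), (293, 140, 114), (294, 114, 162), (295, 162, 195), (299, 196, 170), (300, 170, 134), (313, 132, 165), (314, 165, 195), (341, 174, 196), 
[... 697 characters left out ...]
130, 176), (356, 176, 195), (396, 195, 164), (397, 164, 112)]
r 180 [(294, 161, 142), (296, 132, 167), (297, 167, 193), (337, 192, 164), (338, 164, 123), (351, 107, 83), (354, 86, 146), (355, 146, 191), (396, 179, 136), (397, 136, 83), (400, 80, 109), (401, 109, 144), (402, 144, 169)]
r 190 [(296, 150, 174), (297, 174, 196), (337, 190, 156), (338, 156, 120), (350, 118, 99), (354, 94, 151), (355, 151, 192), (395, 194, 157), (396, 157, 93), (399, 93, 131), (400, 131, 164)]
r 200 [(296, 147, 166), (297, 166, 193), (337, 192, 168), (338, 168, 130), (353, 83, 110), (354, 110, 165), (355, 165, 197), (394, 192, 173), (395, 173, 121), (396, 121, 87), (397, 87, 113), (398, 113, 150), (399, 150, 176)]
```

Run:
```python
from h import *
cw=cam('wrist');P=[]
for n,(u0,u1,v0,v1) in dict(d=(338.2,355.2,160.3,211.3),c=(339.4,357.1,97.6,152.4),b=(341.,359.4,28.2,89.0)).items():
    um,vm=(u0+u1)/2,(v0+v1)/2
    X=p2w(cw,[[um,v0],[um,v1],[u0,vm],[u1,vm]],.06)*1000
    print(n,X[:2].mean(0).round(1),X[2:].mean(0).round(1),np.linalg.norm(X[0]-X[1]).round(1),np.linalg.norm(X[2]-X[3]).round(1));P.append(np.r_[X[2:,0].mean(),X[:2,1].mean()])
P=np.array(P);print(P,np.diff(P,axis=0),np.degrees(np.arctan2(-(P[2]-P[0])[0],(P[2]-P[0])[1])))
# tote edges
X=p2w(cw,[[297.3,190],[395.8,190],[295.2,50],[404.0,50]],.06)*1000;print(X.round(1))
o=robot.get_obs();print(o['tool_pos'])
# casting tab top face centre in picture
print(w2p(cw,o['tool_pos']+[0,0,.011]))
```

```text
d [ 552.4 -242.2   60. ] [ 552.3 -241.7   60. ] 56.3 18.7
c [ 543.  -178.6   60. ] [ 543.  -178.1   60. ] 55.5 18.6
b [ 534. -115.   60.] [ 533.9 -114.5   60. ] 56.3 18.5
[[ 552.29240311 -242.16858081]
 [ 542.95986521 -178.60442558]
 [ 533.88305347 -115.034087  ]] [[-9.3325379  63.56415524]
 [-9.07681174 63.57033858]] 8.239285083146953
[[ 499.3 -254.5   60. ]
 [ 606.5 -238.    60. ]
 [ 478.2 -115.1   60. ]
 [ 585.7  -98.5   60. ]]
[ 0.52590218 -0.26086459  0.31186808]
[[320.20157841 313.35811486]]
```

```bash
cat > slot.py <<'E'
from h import *
import sys
S=dict(d=(.552,-.243),c=(.543,-.1795),b=(.534,-.116),a=(.525,-.0525))[sys.argv[1]]
o=robot.get_obs();print(o['tool_pos'],o['wrist_force'].round(1),o['width'],rel(np.array([*S,float(sys.argv[2])])-o['tool_pos'],[np.pi,0,np.radians(98.4)]))
E
python3 slot.py d .215
```

```text
[ 0.52590218 -0.26086459  0.31186808] [ 0.  -0.1 -2.5] 0.009624698447794398 [0.137 0.284 0.969 0.001 0.    0.004]
```

Request:
{"method": "servo_tool", "body": {"plan": [[0.14, 0.28, 0.1, 0, 0, 0, 0], [0.14, 0.28, 0.4, 0, 0, 0, 0], [0.14, 0.28, 0.7, 0, 0, 0, 0], [0.14, 0.28, 0.97, 0, 0, 0, 0], [0.14, 0.28, 0.97, 0, 0, 0, 0], [0.14, 0.28, 0.97, 0, 0, 0, 0], [0.14, 0.28, 0.97, 0, 0, 0, 0]]}}

```text
time: 19.98
tool_pos: [0.5528, -0.2434, 0.2169]
ee_rot: [3.139, 0.002, 1.725]
wrist_force: [-0.4, -0.1, -1.7]
width: 0.01
finger_force: 30.0
```

```bash
python3 slot.py d .13
python3 - <<'E'
from h import *
w=robot.snapshot('wrist');cv2.imwrite('pics/w9.png',w[...,::-1])
s=robot.snapshot('side')
cv2.imwrite('pics/m9.png',np.hstack([cv2.resize(w[60:360,220:440,::-1],(440,600)),cv2.resize(s[130:290,270:360,::-1],(338,600))]))
E
```

```text
[ 0.55277753 -0.24337498  0.21693765] [-0.4 -0.1 -1.7] 0.009985369117904376 [ 0.007 -0.01   0.869  0.002  0.001  0.005]
```

View pics/m9.png

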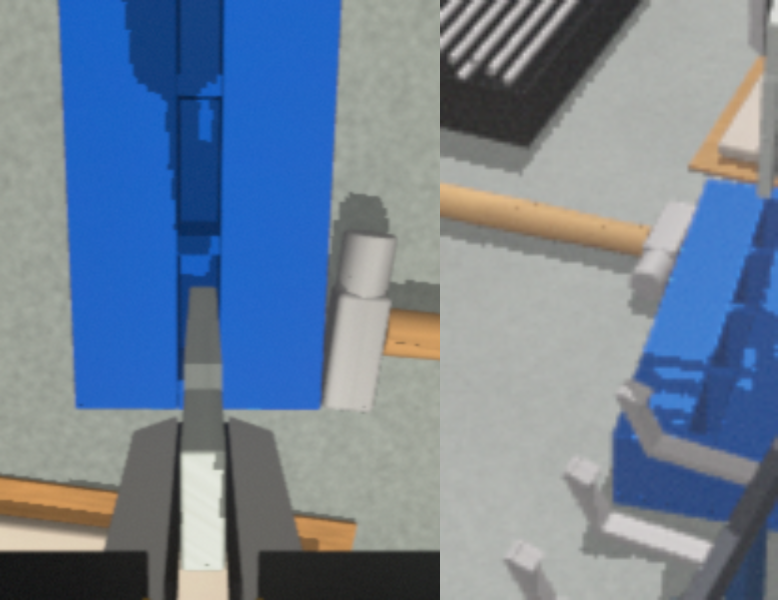

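The foot at crop column ~203 lines up with the slot (178–222), so I insert.

Request:
{"method": "servo_tool", "body": {"plan": [[0, -0.01, 0.15, 0, 0, 0, 0], [0, -0.01, 0.3, 0, 0, 0, 0], [0, -0.01, 0.4, 0, 0, 0, 0], [0, -0.01, 0.5, 0, 0, 0, 0], [0, -0.01, 0.6, 0, 0, 0, 0], [0, -0.01, 0.7, 0, 0, 0, 0], [0, -0.01, 0.78, 0, 0, 0, 0], [0, -0.01, 0.83, 0, 0, 0, 0], [0, -0.01, 0.86, 0, 0, 0, 0], [0, -0.01, 0.86, 0, 0, 0, 0], [0, -0.01, 0.86, 0, 0, 0, 0]]}}

```text
time: 21.0
tool_pos: [0.551, -0.2444, 0.1296]
ee_rot: [3.141, 0.0, 1.724]
wrist_force: [-1.5, 1.1, 2.0]
width: 0.0097
finger_force: 30.0
```

Request:
{"method": "servo_tool", "body": {"plan": [[0, 0, 0, 0, 0, 0, 34], [0, 0, 0, 0, 0, 0, 34], [0, 0, 0, 0, 0, 0, 34], [0, 0, 0, 0, 0, 0, 34], [0, 0, 0, 0, 0, 0, 34], [0, 0, -0.3, 0, 0, 0, 34], [0, 0, -0.6, 0, 0, 0, 34], [0, 0, -1, 0, 0, 0, 34], [0, 0, -1, 0, 0, 0, 34]]}}

```text
time: 21.75
tool_pos: [0.5539, -0.246, 0.2382]
ee_rot: [3.129, 0.01, 1.724]
wrist_force: [0.7, -0.2, 2.0]
width: 0.0341
finger_force: 0.0
```

Request:
{"method": "servo_tool", "body": {"plan": [[0.5, -0.1, -0.6, 0, 0, 0, 34], [1, -0.1, -0.9, 0, 0, 0, 34], [1, -0.1, -0.9, 0, 0, 0, 34], [1, -0.1, -0.9, 0, 0, 0, 34]]}}

```text
time: 22.08
tool_pos: [0.5263, -0.144, 0.3248]
ee_rot: [3.133, 0.003, 1.728]
wrist_force: [0.8, 0.1, 1.2]
width: 0.0341
finger_force: 0.0
```

Request:
{"method": "servo_tool", "body": {"plan": [[1, -0.1, 0, 0, 0, 0.06, 34], [1, -0.1, 0, 0, 0, 0.12, 34], [1, -0.1, 0, 0, 0, 0.12, 34], [1, -0.1, 0, 0, 0, 0.12, 34]]}}

```text
time: 22.42
tool_pos: [0.5, -0.0469, 0.3189]
ee_rot: [3.14, -0.001, 1.54]
wrist_force: [0.2, 0.2, -0.1]
width: 0.0341
finger_force: 0.0
```

Request:
{"method": "servo_tool", "body": {"plan": [[1, -0.1, 0, 0, 0, 0, 34], [1, -0.1, 0, 0, 0, 0, 34], [1, -0.1, 0, 0, 0, 0, 34], [1, -0.1, 0, 0, 0, 0, 34]]}}

```text
time: 22.75
tool_pos: [0.4944, 0.0524, 0.3179]
ee_rot: [-3.141, -0.0, 1.54]
wrist_force: [-0.4, -0.2, -0.7]
width: 0.0338
finger_force: 0.0
```

Request:
{"method": "servo_tool", "body": {"plan": [[1, -0.1, 0, 0, 0, 0, 34], [1, -0.1, 0, 0, 0, 0, 34], [1, -0.1, 0, 0, 0, 0, 34], [1, -0.1, 0, 0, 0, 0, 34]]}}

```text
time: 23.08
tool_pos: [0.4882, 0.1521, 0.3175]
ee_rot: [-3.141, 0.0, 1.539]
wrist_force: [-0.8, -0.4, -0.7]
width: 0.034
finger_force: 0.0
```

Run:
```python
from h import *
o=robot.get_obs();print(o['time'],o['tool_pos'],o['ee_rot'],o['width'])
w=robot.snapshot('wrist');t=robot.snapshot('top');cv2.imwrite('pics/w10.png',w[...,::-1])
cv2.imwrite('pics/m10.png',np.hstack([cv2.resize(w[0:330,250:470,::-1],(400,600)),cv2.resize(t[170:320,310:410,::-1],(400,600))]))
for n,y in (('A',.132),('B',.066)): print(n,((w2p(cam('wrist',o),wd([.036,y,.202]))[0]-[250,0])*[400/220,600/330]).round())
```

```text
23.0833 [0.48818478 0.15205832 0.31750067] [-3.14079458e+00  2.32095735e-04  1.53871965e+00] 0.033982349422281385
A [ 120. -118.]
B [120.  93.]
```

View pics/m10.png

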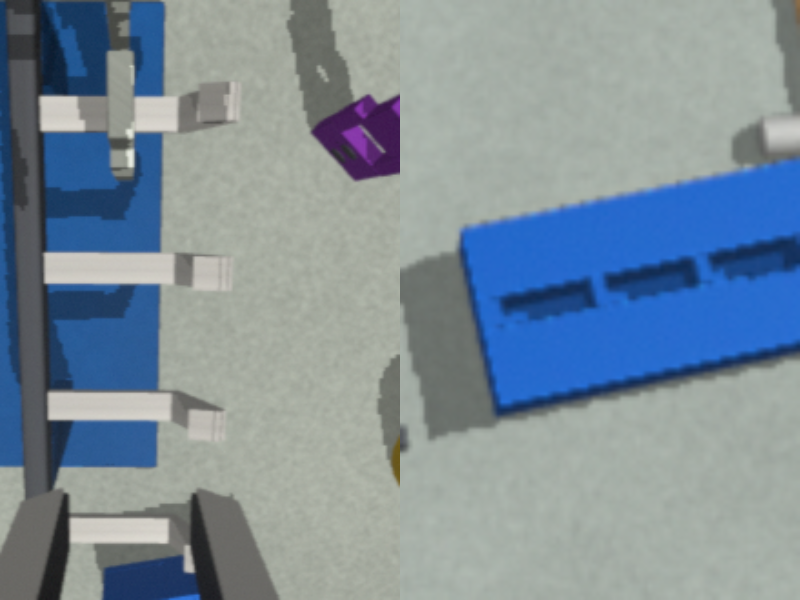

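Casting B's tab is at crop (120,90), as predicted (120,93), and the hook of casting C is empty. Proceeding to B.

```bash
cat > tgt.py <<'E'
from h import *
import sys
hy=float(sys.argv[1]);z=float(sys.argv[2]);o=robot.get_obs();t=wd([.0362,hy,z]);print(t,rel(t-o['tool_pos'],[np.pi,0,1.5298]))
w=robot.snapshot('wrist');cw=cam('wrist',o);cv2.imwrite(f'pics/t{o["time"]:.2f}.png',w[...,::-1])
# tab top face: grey pixels near prediction
p=w2p(cw,wd([.0362,hy,.202]))[0];g=cv2.cvtColor(w,cv2.COLOR_RGB2HSV)
for dv in (-12,-6,0,6,12):
    r=int(p[1]+dv)
    if 0<=r<470:
        x0=int(p[0])-35;row=g[r,x0:x0+70];q=np.where((row[:,1]<40)&(row[:,2]>100))[0]+x0
        print(p.round(1),r,[int(q.min()),int(q.max()),len(q)] if len(q) else None, p2w(cw,[(q.min()+q.max())/2,r],.202)[0].round(4) if len(q) else '')
E
python3 tgt.py .066 .25
```

```text
[0.4891758  0.27986016 0.25      ] [ 1.305e+00 -3.800e-02  6.750e-01 -0.000e+00  1.000e-03  3.000e-03]
[314.9  46.4] 34 [307, 348, 26] [0.4979 0.287  0.202 ]
[314.9  46.4] 40 [307, 348, 26] [0.4977 0.2834 0.202 ]
[314.9  46.4] 46 [308, 348, 24] [0.498  0.2798 0.202 ]
[314.9  46.4] 52 [279, 348, 70] [0.4881 0.2764 0.202 ]
[314.9  46.4] 58 [279, 348, 70] [0.488  0.2727 0.202 ]
```

Request:
{"method": "servo_tool", "body": {"plan": [[0.4, -0.04, 0, 0, 0, 0, 34], [0.8, -0.04, 0, 0, 0, 0, 34], [0.8, -0.04, 0, 0, 0, 0, 34], [0.8, -0.04, 0, 0, 0, 0, 34]]}}

```text
time: 23.57
tool_pos: [0.4871, 0.2303, 0.3178]
ee_rot: [-3.141, 0.001, 1.536]
wrist_force: [-0.4, -0.8, -0.4]
width: 0.0338
finger_force: 0.0
```

Request:
{"method": "servo_tool", "body": {"plan": [[0.4, 0, 0.2, 0, 0, 0, 34], [0.5, 0, 0.4, 0, 0, 0, 34], [0.5, 0, 0.67, 0, 0, 0, 34], [0.5, 0, 0.67, 0, 0, 0, 34], [0.5, 0, 0.67, 0, 0, 0, 34]]}}

```text
time: 23.98
tool_pos: [0.4881, 0.2785, 0.2498]
ee_rot: [-3.138, 0.003, 1.533]
wrist_force: [-0.3, -1.1, -0.1]
width: 0.0342
finger_force: 0.0
```

```bash
python3 tgt.py .066 .19
```

```text
[0.4891758  0.27986016 0.19      ] [ 0.016  0.012  0.598 -0.002  0.002  0.002]
[322.7 263.3] 251 [314, 356, 30] [0.4967 0.2872 0.202 ]
[322.7 263.3] 257 [314, 356, 30] [0.4966 0.2835 0.202 ]
[322.7 263.3] 263 [314, 356, 30] [0.4965 0.2797 0.202 ]
[322.7 263.3] 269 [314, 356, 30] [0.4964 0.276  0.202 ]
[322.7 263.3] 275 [314, 354, 28] [0.4957 0.2722 0.202 ]
```

Request:
{"method": "servo_tool", "body": {"plan": [[0.02, 0.01, 0.2, 0, 0, 0, 34], [0.02, 0.01, 0.4, 0, 0, 0, 34], [0.02, 0.01, 0.6, 0, 0, 0, 34], [0.02, 0.01, 0.6, 0, 0, 0, 34], [0.02, 0.01, 0.6, 0, 0, 0, 34], [0.02, 0.01, 0.6, 0, 0, 0, 0], [0.02, 0.01, 0.6, 0, 0, 0, 0], [0.02, 0.01, 0.6, 0, 0, 0, 0], [0.02, 0.01, 0.6, 0, 0, 0, 0], [0.02, 0.01, 0.6, 0, 0, 0, 0], [0.02, 0.01, 0.6, 0, 0, 0, 0]]}}

```text
time: 24.95
tool_pos: [0.4894, 0.283, 0.1928]
ee_rot: [3.14, -0.001, 1.536]
wrist_force: [-1.7, -0.3, 5.5]
width: 0.0097
finger_force: 30.0
```

```bash
python3 lift.py .066 | head -9
```

```text
[0.48940829 0.28303314 0.19275615] [0.0363 0.0692 0.1928] 0.00971574138327911 [ 3.14040613e+00 -6.59253636e-04  1.53588156e+00]
w1
[0.0, 0.0, -0.05, 0.0, 0.0, 0.0]
[0.0, 0.0, -0.11, 0.0, 0.0, 0.0]
[0.0, 0.0, -0.15, 0.0, 0.0, 0.0]
[-0.0, 0.1, -0.15, 0.0, 0.0, 0.0]
[-0.0, 0.19, -0.15, 0.0, 0.0, 0.0]
[-0.0, 0.29, -0.15, 0.0, 0.0, 0.0]
[-0.0, 0.29, -0.16, 0.0, 0.0, 0.0]
```

Request:
{"method": "servo_tool", "body": {"plan": [[0, 0, -0.05, 0, 0, 0, 0], [0, 0, -0.1, 0, 0, 0, 0], [0, 0, -0.15, 0, 0, 0, 0], [0, 0, -0.15, 0, 0, 0, 0], [0, 0.1, -0.15, 0, 0, 0, 0], [0, 0.19, -0.15, 0, 0, 0, 0], [0, 0.28, -0.16, 0, 0, 0, 0], [0, 0.28, -0.16, 0, 0, 0, 0], [0, 0.28, -0.16, 0, 0, 0, 0]]}}

```text
time: 25.7
tool_pos: [0.515, 0.2817, 0.2059]
ee_rot: [-3.132, 0.002, 1.536]
wrist_force: [-7.4, 0.2, -0.8]
width: 0.0101
finger_force: 30.0
```

Request:
{"method": "servo_tool", "body": {"plan": [[0, -0.06, -0.02, -0.07, 0, 0, 0], [0, -0.11, -0.02, -0.15, 0, 0, 0], [0, -0.16, -0.03, -0.22, 0, 0, 0], [0, -0.21, -0.02, -0.3, 0, 0, 0], [0, -0.26, -0.01, -0.37, 0, 0, 0], [0, -0.3, 0.01, -0.44, 0, 0, 0], [0, -0.3, 0.01, -0.44, 0, 0, 0], [0, -0.3, 0.01, -0.44, 0, 0, 0]]}}

```text
time: 26.37
tool_pos: [0.4854, 0.2824, 0.2033]
ee_rot: [2.457, 0.004, 1.537]
wrist_force: [-0.1, 0.3, -2.4]
width: 0.0098
finger_force: 30.0
```

```bash
python3 chk.py .0568
```

```text
26.3667 c rack [0.0682 0.0685 0.1593] tilt 39.2 [-0.1  0.3 -2.4] 0.0097774793402178 [ 0.67 -0.22  1.85 -0.5   1.02  0.86]
```

Request:
{"method": "servo_tool", "body": {"plan": [[0, 0.07, -0.03, 0, 0, 0, 0], [0, 0.14, -0.07, 0, 0, 0, 0], [0, 0.2, -0.1, 0, 0, 0, 0], [0, 0.2, -0.1, 0, 0, 0, 0], [0, 0.28, -0.1, 0, 0, 0, 0], [0, 0.37, -0.1, 0, 0, 0, 0], [0, 0.5, -0.1, 0, 0, 0, 0], [0, 0.7, -0.1, 0, 0, 0, 0], [0, 0.7, -0.1, 0, 0, 0, 0], [0, 0.7, -0.1, 0, 0, 0, 0]]}}

```text
time: 27.2
tool_pos: [0.5359, 0.281, 0.2598]
ee_rot: [2.45, -0.001, 1.534]
wrist_force: [-0.7, 0.5, -1.9]
width: 0.0103
finger_force: 30.0
```

Request:
{"method": "servo_tool", "body": {"plan": [[0, 0.08, 0.02, 0.06, 0, 0, 0], [0, 0.16, 0.04, 0.12, 0, 0, 0], [0, 0.25, 0.06, 0.19, 0, 0, 0], [0, 0.33, 0.08, 0.25, 0, 0, 0], [0, 0.42, 0.1, 0.32, 0, 0, 0], [0, 0.5, 0.1, 0.38, 0, 0, 0], [0, 0.5, 0.1, 0.44, 0, 0, 0], [0, 0.5, 0.1, 0.44, 0, 0, 0], [0, 0.5, 0.1, 0.44, 0, 0, 0]]}}

```text
time: 27.95
tool_pos: [0.5806, 0.2793, 0.2801]
ee_rot: [-3.14, 0.002, 1.535]
wrist_force: [-0.4, 0.9, -2.5]
width: 0.0096
finger_force: 30.0
```

```bash
python3 chk.py .0568
python3 - <<'E'
from h import *
o=robot.get_obs();s=robot.snapshot('side');cv2.imwrite('pics/s11.png',s[...,::-1]);w=robot.snapshot('wrist');cv2.imwrite('pics/w11.png',w[...,::-1])
# is the casting in hand? light pixels along the expected foot in wrist view, and hooks empty in side view
S=cam('side');cw=cam('wrist',o);A=R.from_euler('xyz',o['ee_rot'])
for L in (-.01,.03,.09,.11): 
    X=o['tool_pos']+A.apply([-.003,0,L]);u,v=w2p(S,X)[0].astype(int);print('side',L,u,v,s[v,u])
for y in (0,.066,.132):
    u,v=w2p(S,wd([.036,y,.19]))[0].astype(int);print('hook',y,u,v,s[v,u])
E
```

```text
27.95 c rack [0.1274 0.069  0.2233] tilt 0.2 [-0.4  0.9 -2.5] 0.009606913036809555 [ 0.36  0.3   1.01 -0.    1.84  0.4 ]
side -0.01 242 252 [141 139 136]
side 0.03 245 268 [142 140 139]
side 0.09 248 291 [123 122 118]
side 0.11 250 298 [118 120 118]
hook 0 310 282 [177 182 179]
hook 0.066 294 307 [177 181 178]
hook 0.132 276 335 [228 229 225]
```

Request:
{"method": "servo_tool", "body": {"plan": [[-0.3, -0.01, -0.15, 0, 0, 0, 0], [-0.65, -0.02, -0.3, 0, 0, 0, 0], [-0.91, -0.04, -0.3, 0, 0, 0, 0], [-0.91, -0.04, -0.3, 0, 0, 0, 0]]}}

```text
time: 28.38
tool_pos: [0.5712, 0.1851, 0.3167]
ee_rot: [3.134, 0.002, 1.532]
wrist_force: [0.3, 0.8, -1.8]
width: 0.0095
finger_force: 30.0
```

Request:
{"method": "servo_tool", "body": {"plan": [[-0.35, -0.02, 0, 0, 0, 0, 0], [-0.7, -0.03, 0, 0, 0, 0, 0], [-0.91, -0.04, 0, 0, 0, 0, 0]]}}

```text
time: 28.63
tool_pos: [0.5635, 0.0965, 0.3138]
ee_rot: [3.139, 0.002, 1.536]
wrist_force: [0.7, 0.1, -2.4]
width: 0.0098
finger_force: 30.0
```

Request:
{"method": "servo_tool", "body": {"plan": [[-0.35, -0.02, 0, 0, 0, 0, 0], [-0.7, -0.03, 0, 0, 0, 0, 0], [-0.91, -0.04, 0, 0, 0, 0, 0]]}}

```text
time: 28.88
tool_pos: [0.5564, 0.0056, 0.3137]
ee_rot: [3.139, 0.002, 1.535]
wrist_force: [0.5, 0.1, -2.6]
width: 0.0097
finger_force: 30.0
```

Request:
{"method": "servo_tool", "body": {"plan": [[-0.35, -0.02, 0, 0, 0, 0, 0], [-0.7, -0.03, 0, 0, 0, 0, 0], [-0.91, -0.04, 0, 0, 0, 0, 0]]}}

```text
time: 29.13
tool_pos: [0.5494, -0.0851, 0.3136]
ee_rot: [3.139, 0.003, 1.535]
wrist_force: [-0.0, -0.2, -2.5]
width: 0.0095
finger_force: 30.0
```

Request:
{"method": "servo_tool", "body": {"plan": [[-0.35, -0.02, 0, 0, 0, -0.04, 0], [-0.7, -0.03, 0, 0, 0, -0.08, 0], [-0.91, -0.04, 0, 0, 0, -0.12, 0], [-0.91, -0.04, 0, 0, 0, -0.12, 0], [-0.91, -0.04, 0, 0, 0, -0.12, 0], [-0.91, -0.04, 0, 0, 0, -0.12, 0]]}}

```text
time: 29.63
tool_pos: [0.5433, -0.1727, 0.3135]
ee_rot: [3.14, 0.0, 1.725]
wrist_force: [0.0, 0.2, -2.8]
width: 0.0099
finger_force: 30.0
```

```bash
python3 slot.py c .215
python3 - <<'E'
from h import *
# tote / cover / standing casting d check from top picture
t=robot.snapshot('top');cv2.imwrite('pics/t12.png',t[...,::-1]);c=cam('top');h=cv2.cvtColor(t,cv2.COLOR_RGB2HSV)
m=mask(t,[100,120,150],[125,255,255],(315,195,457,282));print('tote',rectw(c,m,.06))
print('cover',rectw(c,mask(t,[5,10,140],[25,75,255],(450,160,570,330)),.015))
u,v=w2p(c,[.552,-.243,.14])[0];print(u,v);x,y=int(u),int(v)
k=((h[y-15:y+20,x-22:x+23,1]<50)&(h[y-15:y+20,x-22:x+23,2]>110)).astype(np.uint8)
M=np.zeros(t.shape[:2],np.uint8);M[y-15:y+20,x-22:x+23]=k;print(k.sum());
n,l,st,ce=cv2.connectedComponentsWithStats(M);print(st[1:],ce[1:])
E
```

```text
[ 0.54327784 -0.17272161  0.31352863] [ 0.   0.2 -2.8] 0.00987124281348559 [-0.066 -0.014  0.985  0.001  0.     0.005]
tote [ 531.3 -100.3  109.1  177.3    8.6]
cover [ 493.1 -446.1  276.1  129.4    1. ]
432.1434564257305 221.69895076775475
102
[[427 206  16   7  41]
 [417 219   2   2   2]
 [426 221   3   5  13]
 [414 225  10   9  38]
 [419 233   1   1   1]
 [432 236   1   1   1]
 [421 239   2   2   2]
 [440 238   1   2   2]
 [453 240   2   1   2]] [[432.02439024 207.90243902]
 [417.5        219.5       ]
 [427.         223.        ]
 [419.65789474 228.84210526]
 [419.         233.        ]
 [432.         236.        ]
 [421.5        239.5       ]
 [440.         238.5       ]
 [453.5        240.        ]]
```

Request:
{"method": "servo_tool", "body": {"plan": [[-0.03, -0.01, 0.2, 0, 0, 0, 0], [-0.03, -0.01, 0.5, 0, 0, 0, 0], [-0.03, -0.01, 0.8, 0, 0, 0, 0], [-0.03, -0.01, 0.98, 0, 0, 0, 0], [-0.03, -0.01, 0.98, 0, 0, 0, 0], [-0.03, -0.01, 0.98, 0, 0, 0, 0], [-0.03, -0.01, 0.98, 0, 0, 0, 0]]}}

```text
time: 30.27
tool_pos: [0.5441, -0.1769, 0.217]
ee_rot: [3.139, 0.002, 1.726]
wrist_force: [0.5, -1.2, -1.1]
width: 0.0097
finger_force: 30.0
```

```bash
python3 slot.py c .131
```

```text
[ 0.54410011 -0.17685434  0.21704486] [ 0.5 -1.2 -1.1] 0.009661289575268434 [-0.023 -0.017  0.86   0.002  0.001  0.005]
```

Request:
{"method": "servo_tool", "body": {"plan": [[0, -0.01, 0.15, 0, 0, 0, 0], [0, -0.01, 0.3, 0, 0, 0, 0], [0, -0.01, 0.4, 0, 0, 0, 0], [0, -0.01, 0.5, 0, 0, 0, 0], [0, -0.01, 0.6, 0, 0, 0, 0], [0, -0.01, 0.7, 0, 0, 0, 0], [0, -0.01, 0.78, 0, 0, 0, 0], [0, -0.01, 0.82, 0, 0, 0, 0], [0, -0.01, 0.85, 0, 0, 0, 0], [0, -0.01, 0.85, 0, 0, 0, 0], [0, -0.01, 0.85, 0, 0, 0, 0]]}}

```text
time: 31.18
tool_pos: [0.5423, -0.1776, 0.1313]
ee_rot: [3.141, 0.0, 1.724]
wrist_force: [-2.1, 0.4, 3.7]
width: 0.0097
finger_force: 30.0
```

Request:
{"method": "servo_tool", "body": {"plan": [[0, 0, 0, 0, 0, 0, 34], [0, 0, 0, 0, 0, 0, 34], [0, 0, 0, 0, 0, 0, 34], [0, 0, 0, 0, 0, 0, 34], [0, 0, 0, 0, 0, 0, 34], [0, 0, -0.3, 0, 0, 0, 34], [0, 0, -0.6, 0, 0, 0, 34], [0, 0, -1, 0, 0, 0, 34], [0, 0, -1, 0, 0, 0, 34]]}}

```text
time: 31.93
tool_pos: [0.5454, -0.179, 0.2393]
ee_rot: [3.128, 0.008, 1.724]
wrist_force: [1.3, -0.4, 1.3]
width: 0.0342
finger_force: 0.0
```

Request:
{"method": "servo_tool", "body": {"plan": [[0.5, -0.02, -0.6, 0, 0, 0, 34], [1, -0.02, -0.9, 0, 0, 0, 34], [1, -0.02, -0.9, 0, 0, 0, 34], [1, -0.02, -0.9, 0, 0, 0, 34]]}}

```text
time: 32.27
tool_pos: [0.5256, -0.0759, 0.326]
ee_rot: [3.132, 0.002, 1.728]
wrist_force: [0.1, 0.3, -0.0]
width: 0.0341
finger_force: 0.0
```

Request:
{"method": "servo_tool", "body": {"plan": [[1, 0, 0, 0, 0, 0.06, 34], [1, 0, 0, 0, 0, 0.12, 34], [1, 0, 0, 0, 0, 0.12, 34], [1, 0, 0, 0, 0, 0.12, 34]]}}

```text
time: 32.6
tool_pos: [0.5093, 0.0226, 0.3198]
ee_rot: [3.141, -0.001, 1.541]
wrist_force: [0.4, -0.2, -0.3]
width: 0.0341
finger_force: 0.0
```

Request:
{"method": "servo_tool", "body": {"plan": [[1, -0.1, 0, 0, 0, 0, 34], [1, -0.1, 0, 0, 0, 0, 34], [1, -0.1, 0, 0, 0, 0, 34], [1, -0.1, 0, 0, 0, 0, 34]]}}

```text
time: 32.93
tool_pos: [0.5033, 0.1219, 0.319]
ee_rot: [-3.141, -0.0, 1.54]
wrist_force: [0.7, 0.0, 0.8]
width: 0.0341
finger_force: 0.0
```

Request:
{"method": "servo_tool", "body": {"plan": [[1, -0.1, 0, 0, 0, 0, 34], [1, -0.1, 0, 0, 0, 0, 34], [1, -0.1, 0, 0, 0, 0, 34], [1, -0.1, 0, 0, 0, 0, 34], [1, -0.1, 0, 0, 0, 0, 34]]}}

```text
time: 33.35
tool_pos: [0.4974, 0.219, 0.3191]
ee_rot: [-3.141, 0.002, 1.535]
wrist_force: [0.8, -0.6, -0.3]
width: 0.0341
finger_force: 0.0
```

```bash
python3 tgt.py .132 .25
python3 - <<'E'
from h import *
o=robot.get_obs();print(o['time'],o['tool_pos'],o['width'])
t=robot.snapshot('top');cv2.imwrite('pics/t13.png',t[...,::-1]);c=cam('top');h=cv2.cvtColor(t,cv2.COLOR_RGB2HSV)
for S in ((.552,-.243),(.543,-.1795),(.534,-.116)):
    for z in (.14,.12): 
        u,v=w2p(c,[*S,z])[0].round().astype(int);print(S,z,u,v,t[v,u])
print('cover',rectw(c,mask(t,[5,10,140],[25,75,255],(450,160,570,330)),.015))
E
```

```text
[0.49188205 0.34580465 0.25      ] [ 1.266e+00 -1.000e-01  6.880e-01 -0.000e+00  1.000e-03  4.000e-03]
[305.8  53. ] 40 [270, 339, 70] [0.4914 0.3538 0.202 ]
[305.8  53. ] 46 [270, 339, 68] [0.4912 0.3501 0.202 ]
[305.8  53. ] 52 [270, 339, 67] [0.491  0.3464 0.202 ]
[305.8  53. ] 58 [270, 339, 69] [0.4908 0.3427 0.202 ]
[305.8  53. ] 64 [270, 339, 69] [0.4906 0.339  0.202 ]
33.4 [0.4974852  0.2184499  0.31934439] 0.03416467205622443
(0.552, -0.243) 0.14 432 222 [224 230 223]
(0.552, -0.243) 0.12 430 224 [169 177 170]
(0.543, -0.1795) 0.14 404 227 [223 228 222]
(0.543, -0.1795) 0.12 403 229 [191 201 191]
(0.534, -0.116) 0.14 376 233 [ 39 107 207]
(0.534, -0.116) 0.12 375 235 [ 31  81 154]
cover [ 499.8 -445.9  289.5  130.     1.1]
```

Both castings stand in their slots (bright tab tops at the predicted pixels) and the cover is unmoved. On to A.

Request:
{"method": "servo_tool", "body": {"plan": [[0.4, -0.1, 0, 0, 0, 0, 34], [0.8, -0.1, 0, 0, 0, 0, 34], [0.8, -0.1, 0, 0, 0, 0, 34], [0.8, -0.1, 0, 0, 0, 0, 34]]}}

```text
time: 33.78
tool_pos: [0.49, 0.3001, 0.3193]
ee_rot: [-3.141, 0.001, 1.536]
wrist_force: [-0.0, -0.9, 0.0]
width: 0.0342
finger_force: 0.0
```

Request:
{"method": "servo_tool", "body": {"plan": [[0.4, 0, 0.2, 0, 0, 0, 34], [0.46, 0, 0.4, 0, 0, 0, 34], [0.46, 0, 0.68, 0, 0, 0, 34], [0.46, 0, 0.68, 0, 0, 0, 34], [0.46, 0, 0.68, 0, 0, 0, 34], [0.46, 0, 0.68, 0, 0, 0, 34]]}}

```text
time: 34.28
tool_pos: [0.4923, 0.3452, 0.2538]
ee_rot: [3.139, -0.001, 1.533]
wrist_force: [0.6, -0.1, 0.7]
width: 0.034
finger_force: 0.0
```

```bash
python3 tgt.py .132 .19
python3 - <<'E'
from h import *
import glob
f=max(glob.glob('pics/t3*.png'),key=lambda s:float(s[6:-4]));w=cv2.imread(f);g=cv2.cvtColor(w,cv2.COLOR_BGR2HSV)
for r in (245,255,265,275): print(r,g[r,290:352:2,2].tolist())
print(g[215:310:4,322,2].tolist())
cv2.imwrite('pics/w14.png',w)
E
```

```text
[0.49188205 0.34580465 0.19      ] [ 0.006 -0.005  0.638  0.001 -0.     0.002]
[319.9 262.4] 250 [308, 353, 30] [0.4985 0.3534 0.202 ]
[319.9 262.4] 256 [308, 353, 30] [0.4984 0.3496 0.202 ]
[319.9 262.4] 262 [308, 353, 30] [0.4983 0.3458 0.202 ]
[319.9 262.4] 268 [308, 353, 30] [0.4982 0.3419 0.202 ]
[319.9 262.4] 274 [308, 353, 30] [0.498 0.338 0.202]
245 [210, 211, 210, 212, 213, 213, 211, 208, 141, 197, 232, 231, 228, 229, 230, 231, 230, 203, 215, 215, 216, 215, 216, 216, 216, 217, 217, 218, 216, 216, 216]
255 [152, 152, 152, 152, 149, 149, 149, 149, 149, 181, 231, 231, 229, 229, 231, 232, 232, 165, 148, 148, 147, 147, 145, 148, 150, 132, 163, 164, 170, 174, 172]
265 [149, 150, 152, 152, 152, 153, 151, 153, 154, 182, 230, 227, 228, 230, 232, 231, 227, 130, 96, 101, 146, 148, 148, 149, 148, 131, 162, 168, 167, 168, 165]
275 [154, 152, 153, 154, 155, 155, 154, 154, 153, 176, 228, 231, 231, 232, 234, 233, 230, 129, 122, 149, 151, 151, 147, 149, 150, 130, 172, 174, 174, 168, 169]
[225, 197, 231, 107, 109, 109, 108, 228, 228, 230, 232, 227, 231, 231, 226, 230, 229, 227, 182, 152, 153, 155, 154, 155]
```

Request:
{"method": "servo_tool", "body": {"plan": [[-0.01, -0.03, 0.2, 0, 0, 0, 34], [-0.01, -0.03, 0.4, 0, 0, 0, 34], [-0.01, -0.03, 0.6, 0, 0, 0, 34], [-0.01, -0.03, 0.62, 0, 0, 0, 34], [-0.01, -0.03, 0.62, 0, 0, 0, 34], [-0.01, -0.03, 0.62, 0, 0, 0, 0], [-0.01, -0.03, 0.62, 0, 0, 0, 0], [-0.01, -0.03, 0.62, 0, 0, 0, 0], [-0.01, -0.03, 0.62, 0, 0, 0, 0], [-0.01, -0.03, 0.62, 0, 0, 0, 0], [-0.01, -0.03, 0.62, 0, 0, 0, 0]]}}

```text
time: 35.25
tool_pos: [0.4888, 0.346, 0.1914]
ee_rot: [3.139, -0.001, 1.536]
wrist_force: [1.2, -0.0, 3.5]
width: 0.0101
finger_force: 30.0
```

```bash
python3 lift.py .132 | head -9
```

```text
[0.48884796 0.34595103 0.19141341] [0.0332 0.132  0.1914] 0.010055816508919138 [ 3.13896872e+00 -1.23946912e-03  1.53563461e+00]
w1
[0.0, 0.0, -0.05, -0.0, 0.0, -0.0]
[0.0, 0.0, -0.11, -0.0, 0.0, -0.0]
[0.0, 0.0, -0.15, -0.0, 0.0, -0.0]
[-0.0, 0.11, -0.15, -0.0, 0.0, -0.0]
[-0.0, 0.21, -0.15, -0.0, 0.0, -0.0]
[-0.0, 0.32, -0.15, -0.0, 0.0, -0.0]
[-0.0, 0.32, -0.16, -0.0, 0.0, -0.0]
```

Request:
{"method": "servo_tool", "body": {"plan": [[0, 0, -0.05, 0, 0, 0, 0], [0, 0, -0.1, 0, 0, 0, 0], [0, 0, -0.15, 0, 0, 0, 0], [0, 0, -0.15, 0, 0, 0, 0], [0, 0.11, -0.15, 0, 0, 0, 0], [0, 0.21, -0.15, 0, 0, 0, 0], [0, 0.31, -0.16, 0, 0, 0, 0], [0, 0.31, -0.16, 0, 0, 0, 0], [0, 0.31, -0.16, 0, 0, 0, 0]]}}

```text
time: 36.0
tool_pos: [0.5172, 0.3444, 0.2044]
ee_rot: [-3.133, 0.002, 1.536]
wrist_force: [-6.4, -0.8, -0.2]
width: 0.0096
finger_force: 30.0
```

Request:
{"method": "servo_tool", "body": {"plan": [[0, -0.06, -0.02, -0.07, 0, 0, 0], [0, -0.11, -0.02, -0.15, 0, 0, 0], [0, -0.16, -0.03, -0.22, 0, 0, 0], [0, -0.21, -0.02, -0.3, 0, 0, 0], [0, -0.26, -0.01, -0.37, 0, 0, 0], [0, -0.3, 0.01, -0.44, 0, 0, 0], [0, -0.3, 0.01, -0.44, 0, 0, 0], [0, -0.3, 0.01, -0.44, 0, 0, 0], [0, -0.3, 0.01, -0.44, 0, 0, 0]]}}

```text
time: 36.75
tool_pos: [0.4906, 0.3462, 0.2063]
ee_rot: [2.451, -0.001, 1.535]
wrist_force: [0.7, 0.5, -1.6]
width: 0.0099
finger_force: 30.0
```

```bash
python3 chk.py .0554
```

```text
36.75 c rack [0.0701 0.1326 0.1636] tilt 39.6 [ 0.7  0.5 -1.6] 0.009876968627840285 [ 0.78 -0.1   1.74 -0.56  1.06  0.98]
```

Request:
{"method": "servo_tool", "body": {"plan": [[0, 0.07, -0.03, 0, 0, 0, 0], [0, 0.14, -0.07, 0, 0, 0, 0], [0, 0.2, -0.1, 0, 0, 0, 0], [0, 0.2, -0.1, 0, 0, 0, 0], [0, 0.28, -0.1, 0, 0, 0, 0], [0, 0.37, -0.1, 0, 0, 0, 0], [0, 0.5, -0.1, 0, 0, 0, 0], [0, 0.7, -0.1, 0, 0, 0, 0], [0, 0.7, -0.1, 0, 0, 0, 0], [0, 0.7, -0.1, 0, 0, 0, 0]]}}

```text
time: 37.58
tool_pos: [0.5376, 0.3438, 0.2583]
ee_rot: [2.449, -0.001, 1.534]
wrist_force: [-0.4, 0.0, -2.3]
width: 0.0098
finger_force: 30.0
```

Request:
{"method": "servo_tool", "body": {"plan": [[0, 0.08, 0.02, 0.06, 0, 0, 0], [0, 0.16, 0.04, 0.12, 0, 0, 0], [0, 0.25, 0.06, 0.19, 0, 0, 0], [0, 0.33, 0.08, 0.25, 0, 0, 0], [0, 0.42, 0.1, 0.32, 0, 0, 0], [0, 0.5, 0.1, 0.38, 0, 0, 0], [0, 0.5, 0.1, 0.44, 0, 0, 0], [0, 0.5, 0.1, 0.44, 0, 0, 0], [0, 0.5, 0.1, 0.44, 0, 0, 0]]}}

```text
time: 38.33
tool_pos: [0.5824, 0.342, 0.2784]
ee_rot: [-3.14, 0.002, 1.534]
wrist_force: [0.0, -0.3, -2.6]
width: 0.0101
finger_force: 30.0
```

```bash
python3 chk.py .0554
```

```text
38.3333 c rack [0.1267 0.1318 0.223 ] tilt 0.2 [ 0.  -0.3 -2.6] 0.01009105169730453 [ 0.45  0.38  0.91 -0.    1.86  0.48]
```

Request:
{"method": "servo_tool", "body": {"plan": [[-0.3, -0.02, -0.15, 0, 0, 0, 0], [-0.65, -0.04, -0.3, 0, 0, 0, 0], [-0.92, -0.06, -0.3, 0, 0, 0, 0], [-0.92, -0.06, -0.3, 0, 0, 0, 0]]}}

```text
time: 38.67
tool_pos: [0.571, 0.2468, 0.3148]
ee_rot: [3.135, 0.002, 1.532]
wrist_force: [-0.1, -0.6, -0.9]
width: 0.0101
finger_force: 30.0
```

Request:
{"method": "servo_tool", "body": {"plan": [[-0.35, -0.02, 0, 0, 0, 0, 0], [-0.7, -0.04, 0, 0, 0, 0, 0], [-0.92, -0.06, 0, 0, 0, 0, 0]]}}

```text
time: 38.92
tool_pos: [0.5611, 0.1576, 0.3116]
ee_rot: [3.139, 0.002, 1.536]
wrist_force: [0.1, 0.3, -1.0]
width: 0.0099
finger_force: 30.0
```

Request:
{"method": "servo_tool", "body": {"plan": [[-0.35, -0.02, 0, 0, 0, 0, 0], [-0.7, -0.04, 0, 0, 0, 0, 0], [-0.92, -0.06, 0, 0, 0, 0, 0]]}}

```text
time: 39.17
tool_pos: [0.552, 0.0657, 0.3116]
ee_rot: [3.139, 0.002, 1.536]
wrist_force: [-0.1, -0.9, -2.0]
width: 0.0095
finger_force: 30.0
```

Request:
{"method": "servo_tool", "body": {"plan": [[-0.35, -0.02, 0, 0, 0, 0, 0], [-0.7, -0.04, 0, 0, 0, 0, 0], [-0.92, -0.06, 0, 0, 0, 0, 0]]}}

```text
time: 39.42
tool_pos: [0.5429, -0.0259, 0.3114]
ee_rot: [3.14, 0.002, 1.536]
wrist_force: [-0.1, 0.9, -3.3]
width: 0.0097
finger_force: 30.0
```

Request:
{"method": "servo_tool", "body": {"plan": [[-0.35, -0.02, 0, 0, 0, -0.04, 0], [-0.7, -0.04, 0, 0, 0, -0.08, 0], [-0.91, -0.06, 0, 0, 0, -0.12, 0], [-0.91, -0.06, 0, 0, 0, -0.12, 0], [-0.91, -0.06, 0, 0, 0, -0.12, 0], [-0.91, -0.06, 0, 0, 0, -0.12, 0]]}}

```text
time: 39.92
tool_pos: [0.5349, -0.1135, 0.3116]
ee_rot: [3.14, 0.0, 1.725]
wrist_force: [-0.3, 0.4, -1.9]
width: 0.01
finger_force: 30.0
```

```bash
python3 slot.py b .215
```

```text
[ 0.53490312 -0.11353997  0.3116017 ] [-0.3  0.4 -1.9] 0.010035119160368464 [-0.023 -0.014  0.966  0.001  0.     0.005]
```

Request:
{"method": "servo_tool", "body": {"plan": [[-0.01, -0.01, 0.2, 0, 0, 0, 0], [-0.01, -0.01, 0.5, 0, 0, 0, 0], [-0.01, -0.01, 0.8, 0, 0, 0, 0], [-0.01, -0.01, 0.97, 0, 0, 0, 0], [-0.01, -0.01, 0.97, 0, 0, 0, 0], [-0.01, -0.01, 0.97, 0, 0, 0, 0], [-0.01, -0.01, 0.97, 0, 0, 0, 0]]}}

```text
time: 40.5
tool_pos: [0.5354, -0.1155, 0.2163]
ee_rot: [3.139, 0.001, 1.726]
wrist_force: [0.4, -0.8, -1.6]
width: 0.0095
finger_force: 30.0
```

```bash
python3 slot.py b .1294
```

```text
[ 0.53542063 -0.1155228   0.21633037] [ 0.4 -0.8 -1.6] 0.009450303876555944 [-0.001 -0.017  0.869  0.002  0.001  0.005]
```

Request:
{"method": "servo_tool", "body": {"plan": [[0, -0.01, 0.15, 0, 0, 0, 0], [0, -0.01, 0.3, 0, 0, 0, 0], [0, -0.01, 0.4, 0, 0, 0, 0], [0, -0.01, 0.5, 0, 0, 0, 0], [0, -0.01, 0.6, 0, 0, 0, 0], [0, -0.01, 0.7, 0, 0, 0, 0], [0, -0.01, 0.78, 0, 0, 0, 0], [0, -0.01, 0.83, 0, 0, 0, 0], [0, -0.01, 0.86, 0, 0, 0, 0], [0, -0.01, 0.86, 0, 0, 0, 0], [0, -0.01, 0.86, 0, 0, 0, 0]]}}

```text
time: 41.42
tool_pos: [0.5337, -0.1166, 0.1297]
ee_rot: [3.141, 0.0, 1.724]
wrist_force: [-2.0, 0.9, 4.7]
width: 0.0095
finger_force: 30.0
```

Request:
{"method": "servo_tool", "body": {"plan": [[0, 0, 0, 0, 0, 0, 34], [0, 0, 0, 0, 0, 0, 34], [0, 0, 0, 0, 0, 0, 34], [0, 0, 0, 0, 0, 0, 34], [0, 0, 0, 0, 0, 0, 34], [0, 0, -0.3, 0, 0, 0, 34], [0, 0, -0.6, 0, 0, 0, 34], [0, 0, -1, 0, 0, 0, 34], [0, 0, -1, 0, 0, 0, 34]]}}

```text
time: 42.17
tool_pos: [0.5369, -0.1177, 0.2376]
ee_rot: [3.128, 0.007, 1.724]
wrist_force: [0.6, -0.4, 1.7]
width: 0.0344
finger_force: 0.0
```

Request:
{"method": "servo_tool", "body": {"plan": [[0.5, -0.9, -0.6, 0, 0, 0, 34], [0.8, -1, -0.9, 0, 0, 0, 34], [0.8, -1, -0.9, 0, 0, 0, 34], [0.8, -1, -0.9, 0, 0, 0, 34], [0.8, -1, -0.9, 0, 0, 0, 34]]}}

```text
time: 42.58
tool_pos: [0.4214, -0.0512, 0.3249]
ee_rot: [3.131, 0.004, 1.726]
wrist_force: [0.8, -0.8, 0.7]
width: 0.0339
finger_force: 0.0
```

Request:
{"method": "servo_tool", "body": {"plan": [[0.5, -0.9, 0, 0, 0, 0, 34], [0.8, -1, 0, 0, 0, 0, 34], [0.8, -1, 0, 0, 0, 0, 34], [0.8, -1, 0, 0, 0, 0, 34], [0.8, -1, 0, 0, 0, 0, 34]]}}

```text
time: 43.0
tool_pos: [0.311, 0.0115, 0.3188]
ee_rot: [3.138, 0.001, 1.726]
wrist_force: [0.5, -0.4, 0.9]
width: 0.0337
finger_force: 0.0
```

Run:
```python
from h import *
o=robot.get_obs();print(o['time'],o['tool_pos'],o['width'])
t=robot.snapshot('top');s=robot.snapshot('side');c=cam('top')
cv2.imwrite('pics/t20.png',t[...,::-1]);cv2.imwrite('pics/s20.png',s[...,::-1])
cv2.imwrite('pics/fin.png',np.vstack([np.hstack([cv2.resize(s[150:290,270:410,::-1],(400,400),interpolation=2),cv2.resize(t[180:290,310:450,::-1],(400,400),interpolation=2)]),np.hstack([cv2.resize(s[240:400,200:480,::-1],(400,200)),cv2.resize(t[:,:,::-1],(400,200))])]))
print('cover',rectw(c,mask(t,[5,10,140],[25,75,255],(450,160,570,330)),.015))
```

```text
43.0 [0.31099101 0.01151916 0.31884027] 0.03368735527106079
cover [ 499.8 -445.9  289.5  130.     1.1]
```

View pics/fin.png

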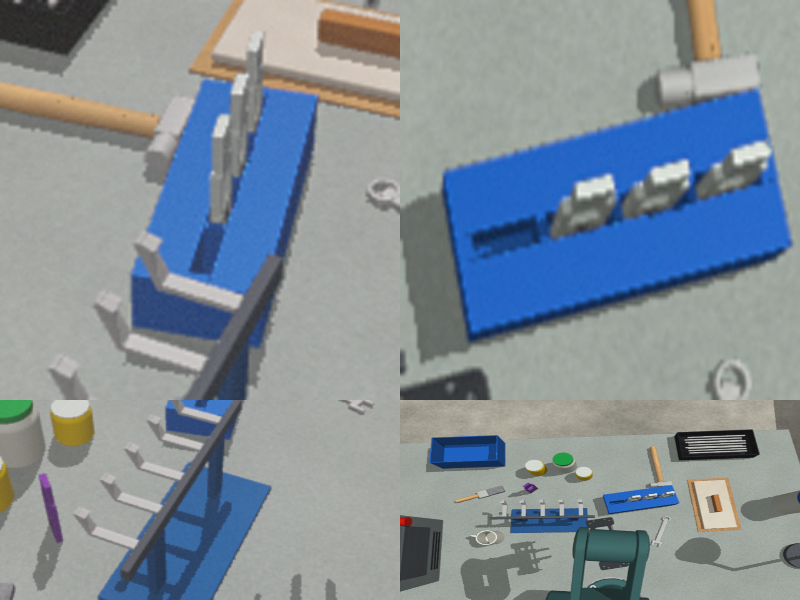

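The picture shows all five hooks empty, three castings standing upright in three slots, one slot free, the cover on the sheet and the bystanders untouched.

```bash
python3 -c "
from bench import robot
print(robot.close_job())"
```

```text
the job is handed in; nothing more can be done
None
```

The cover lies flat on the cardboard sheet, all three castings present stand fully down in separate slots of the tote, nothing else was moved, and the job was handed in at about 43 s; the verdict was not returned.

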